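# Load the battery charging dock at the phone repair bench

## Robot

A 6-joint arm with a two-finger parallel gripper is mounted at the origin on the work surface. World frame = base frame: x ahead of the robot, y to its left, z up, the work surface at z = 0. Lengths are in mm, angles in rad, forces in N, time in s.
With the tool pointing down it reaches from about 350 to 800 mm from the base axis. Payload 7.3 kg.
Tool frame: the origin (TCP) lies at the very end of the fingers, on their centre line; the grasp point (between the pads) lies 19 mm behind it (manip.grasp_offset is the distance from the TCP to the grasp point, in mm); z points along the fingers, y is the direction in which the jaws open and shut (so a half turn about z gives the same grasp; the last joint's range is limited). The gripper opens to 85 mm and grips with 20 to 120 N. Pads are 22 mm wide; open, the fingers measure 114 mm over their backs; the gripper's body (76 mm by 85 mm) begins 54 mm behind the grasp point. The pads swing forward as they close: fully open they stand 13 mm farther back than shut.
Start: joints at [1.084, 0.342, 1.524, -0, 1.275, -0.146], TCP at [175.463, 494.831, 231.322] pointing down, gripper open.
Joint ranges: [-2.53, 2.53], [-0.77, 2.02], [0.04, 2.7], [-1, 4.14], [0.28, 2.66], [-3.11, 3.11]. Speed limits (rad/s): [2.57, 2.57, 3.14, 3.14, 3.14, 3.14].

## Interface

Orientations are given as a unit quaternion [w, x, y, z].
In Python, from rig import manip gives the robot as it stands.
- The arm moves only by the shell command python3 -m crank 'ROWS' [OPENING] [FORCE]. ROWS is JSON, a list of rows, each a list of 2 entries, a list of its own where there are three numbers: the shift along the tool's x, y, z in cm, then the turn about the tool's z in degrees. A call has 1 to 5 rows; each row is the pose to reach, as a shift and turn from the pose measured when the call began, along the tool's axes at that moment; what a row does not reach only later rows make up. A row lasts 1/10 s, in which the tool goes at most 50 mm and 8.59 degrees, less where a joint would pass 70% of its speed; a pose out of reach is approached as far as the arm can. A call with a gripper value outside its range is refused whole. OPENING is the opening, from -1 (shut) to 1 (fully open), set as the call begins (- or left out, the last holds). The fingers move at their own pace and stop on an object; FORCE is the grip in N (left out, the last holds). Time passes only in rows, so rows that repeat a pose let the fingers close. It gives the time, the measured TCP pose, the force and the opening at its end, in the units of the state.
- manip.sense(): the state, without advancing time (a new reading comes with each control period).
- manip.snapshot(name): name is "side" or "top"; returns the picture (384x512x3 uint8, red, green, blue); there is no depth.
- manip.calibration(name): a dict with "fx", "fy", "cx", "cy" (pixels), "D" ([k1, k2, p1, p2, k3] as OpenCV has them; the pictures are not rectified), "extrinsics" (4x4, takes a point from camera to world coordinates). Camera axes: x right, y down, z forward; pixel columns grow to the right and rows downward; lengths in mm; the calibration is good to about 2 mm. A picture is of the moment at which its call begins. calibration takes no time and is no camera call.
- manip.sign_off(): hands the job in, once; it reports no verdict.
Trained networks look in the newest picture that a camera, given by its name, has taken for a name from the list of things; names that differ only in an ending like _2 or _b are one class to them, and where a whole thing is asked for, a point or a joint stands for the part that bears it (a point fixed in the world has none). Each returns a list of dicts, best first, with "conf" (0 to 1); they miss things now and then, are a little off and sometimes report something else, mostly with a low value. They report only what shows in the picture. A call takes as long as a camera call. They do not tell look-alikes from the thing itself.
- manip.spot_in(thing, camera): "position" ([column, row] in pixels, amid what is visible of it).
- manip.spot_point(thing, camera): "position" ([column, row] in pixels: a listed point, or the origin of a listed thing).
The state is a dict: "t": time; "qpos": joint angles; "joint_vel": joint speeds; "effort": joint torques, N m; "tcp_pos": TCP position; "ee_rot": TCP orientation; "force": force on the tool from outside, world axes, zero at the start; "wrist_torque": the same for the moment, N m; "finger_gap": opening from 0.0 (shut) to 1.0 (fully open).
Only numpy, scipy, OpenCV 4.12 (cv2) and the standard library are available. Lean on these libraries where they do the work, as an engineer would, in place of code of your own. Each camera call takes 0.05 s, during which the arm holds its last target. There are 200 camera calls.

## Task

Push the charging dock's bifold front guard aside until its two panels are folded flat against each other, fully back at the hinge post and clear of the lanes. Then slide every battery pack on the bench, contact end first, into a lane of its own in the dock, past the sprung ball until it clicks and sits fully home against the rear wall; once all are in, throw the power lever fully on.

Things in the scene. Friction and masses are not known exactly. Their poses are not given: they have to be found in the camera images.
- dock: fixed grey charging dock, 125 mm (x) by 395 (y -210 to 185). Origin: on the bench, mid-depth; +x to the rear wall, away from the robot, +y to the hinge head (y 151 to 185, 72 high). Four lanes along x, 76 apart, 48 mm wide for x 20 to 50, flaring to 62 at x -50, floor at z 25, open to -x, between ribs 14 mm high (tops at z 39), x -50 to 50. Rear wall: face at x 50, top at z 66 mm.
- cover (a joint): angle (rad) of the bifold guard's inner panel: 0 = along dock -y in front of the lanes, 1.57 (stop) = swung out along dock -x. Its upright hinge is on a post at dock x -85, y 155 mm. Each white panel is 155 mm long, 6 thick, 65 high (z 42 to 107 mm). Light friction (0.02 Nm); stays where left. Starts 0.3 to 0.5.
- cover_b (a joint): angle (rad) of the guard's outer panel, hinged upright on the inner one's far edge: 0 = straight in line with it, 3.14 (stop) = folded back flat against its dock -y side. Outer panel points along dock (sin(b-a), -cos(b-a)), a = cover, b = this. Friction 0.07 Nm; stays where left. Starts 0.6 to 0.85. Done: both panels at the post, out along dock -x.
- cover_handle (a point): on the axis of the upright aluminium push bar (14 mm thick, z 42 to 125 mm, this point at z 117) on the free edge of the guard's outer panel, 148 mm from the hinge between the panels. Pushing it along dock +y towards the post folds the guard, with 1 to 3 N.
- power (a joint): power lever angle (rad): 0 = off, leaning to -y; 1.0 = fully on, leaning to +y (world axes, box not turned). Stays where it is left; about 1 N at the tip moves it.
- power_tip (a point): centre of the 26 mm black ball on the end of the power lever, which stands on a fixed grey power box 80 mm (x) by 120 mm (y) by 22 mm high. The lever is 65 mm long, pivot 44 mm above the bench, swings in the y-z plane through 0.5 rad either side of upright.
- bay1 (a point): lane 1 (nearest the hinge head): where a fully home pack's origin lies, on the lane floor; axes as the dock's. Rear wall 45 mm along +x. A sprung steel ball (20 mm) sticks 6 mm out of the +y rib, 30 mm along +x: the nose meets it about 16 mm short of the wall; 5 to 12 N push past; it then sits in the pack's notch. Packs can be lowered in 45 mm short.
- pack1: battery pack, off-white and grey plastic brick 90 mm (x) by 44 mm (y) by 34 mm (z), 0.15 to 0.22 kg, lying flat; may be absent. Origin: centre of its underside; +x points to its contact end (copper contacts). Round-cornered nose; notches 8 mm deep in both long sides, 13 to 30 mm behind the contact end. Packs are alike; any lane will do.
- pack1_nose (a point): middle of the lower edge of pack1's contact end, 45 mm along +x from its origin
- bay2 (a point): lane 2 (second from it): where a fully home pack's origin lies, on the lane floor; axes as the dock's. Rear wall 45 mm along +x. A sprung steel ball (20 mm) sticks 6 mm out of the +y rib, 30 mm along +x: the nose meets it about 16 mm short of the wall; 5 to 12 N push past; it then sits in the pack's notch. Packs can be lowered in 45 mm short.
- pack2: battery pack, off-white and grey plastic brick 90 mm (x) by 44 mm (y) by 34 mm (z), 0.15 to 0.22 kg, lying flat; may be absent. Origin: centre of its underside; +x points to its contact end (copper contacts). Round-cornered nose; notches 8 mm deep in both long sides, 13 to 30 mm behind the contact end. Packs are alike; any lane will do.
- pack2_nose (a point): middle of the lower edge of pack2's contact end, 45 mm along +x from its origin
- bay3 (a point): lane 3 (third from it): where a fully home pack's origin lies, on the lane floor; axes as the dock's. Rear wall 45 mm along +x. A sprung steel ball (20 mm) sticks 6 mm out of the +y rib, 30 mm along +x: the nose meets it about 16 mm short of the wall; 5 to 12 N push past; it then sits in the pack's notch. Packs can be lowered in 45 mm short.
- pack3: battery pack, off-white and grey plastic brick 90 mm (x) by 44 mm (y) by 34 mm (z), 0.15 to 0.22 kg, lying flat; may be absent. Origin: centre of its underside; +x points to its contact end (copper contacts). Round-cornered nose; notches 8 mm deep in both long sides, 13 to 30 mm behind the contact end. Packs are alike; any lane will do.
- pack3_nose (a point): middle of the lower edge of pack3's contact end, 45 mm along +x from its origin
- bay4 (a point): lane 4 (farthest from it): where a fully home pack's origin lies, on the lane floor; axes as the dock's. Rear wall 45 mm along +x. A sprung steel ball (20 mm) sticks 6 mm out of the +y rib, 30 mm along +x: the nose meets it about 16 mm short of the wall; 5 to 12 N push past; it then sits in the pack's notch. Packs can be lowered in 45 mm short.
- pack4: battery pack, off-white and grey plastic brick 90 mm (x) by 44 mm (y) by 34 mm (z), 0.15 to 0.22 kg, lying flat; may be absent. Origin: centre of its underside; +x points to its contact end (copper contacts). Round-cornered nose; notches 8 mm deep in both long sides, 13 to 30 mm behind the contact end. Packs are alike; any lane will do.
- pack4_nose (a point): middle of the lower edge of pack4's contact end, 45 mm along +x from its origin
Mind the look-alikes: they are no part of the job. Leave any red look-alike of the pack2 alone.

How it is judged:
By the outcome, as a careful person would: the job done as asked, in the order asked, and still so for the second after the job is handed in, with the robot touching nothing.
Of pack1, pack2, pack3, pack4 only 3 to 4 are there at a start; the rules pass over those that are not, and their reading is None.
At some moment in a run one of pack1, pack2, pack3, pack4 may be knocked a few centimetres aside while the robot is not near it.
Once in a run the grip may slacken for a moment while it holds something.
It also fails if it takes over 210 s, if anything falls off the work surface, if the arm or the gripper's body presses on something with over 40 N, if the wrist force passes 120 N, or if a joint passes its speed limit or range.

## Working session

There is one attempt and no reset: what is moved stays moved. The work goes in short steps, Python scripts to look and compute and a shell command to move; the robot and the scene stay as the last step left them, time stands still between calls to the robot, and variables do not carry over. Pictures are saved under pics/ and viewed, about 12 in all and at most 16, crops included, and the job is handed in when it is done.

```bash
ls; mkdir -p pics
python3 - <<'E'
from rig import manip
import cv2
for n in("side","top"):
    cv2.imwrite(f"pics/{n}0.png",manip.snapshot(n)[:,:,::-1])
    c=manip.calibration(n);print(n,c)
    for t in["pack1","power_tip","cover_handle","dock","pack1_nose","bay1"]:
        print(t,[(r['position'],round(r['conf'],2)) for r in manip.spot_point(t,n)])
    print("in pack",[(r['position'],round(r['conf'],2)) for r in manip.spot_in("pack1",n)])
print(manip.sense(),manip.grasp_offset)
E
```

```text
pics
side {'fx': 398.37206776495884, 'fy': 398.37206776495884, 'cx': 250.96963025946144, 'cy': 190.8097108289815, 'D': array([0.01381438, 0.        , 0.        , 0.        , 0.        ]), 'extrinsics': array([[-9.69416491e-01, -1.36801900e-01,  2.03756981e-01,
         3.45218546e+02],
       [-2.45359209e-01,  5.58922056e-01, -7.92089006e-01,
         7.61909055e+02],
       [-5.52499009e-03, -8.17857797e-01, -5.75393864e-01,
         6.80755704e+02],
       [ 0.00000000e+00,  0.00000000e+00,  0.00000000e+00,
         1.00000000e+00]])}
pack1 [([278.5, 181.6], 0.81), ([314.7, 193.1], 0.77), ([318.7, 171.4], 0.64), ([294.6, 151.1], 0.59)]
power_tip [([221.0, 160.6], 0.58)]
cover_handle [([203.5, 277.4], 0.71), ([314.9, 191.0], 0.6), ([263.8, 221.6], 0.58)]
dock [([206.9, 293.3], 0.72)]
pack1_nose [([262.8, 184.3], 0.61)]
bay1 [([188.2, 307.5], 0.79), ([220.7, 256.7], 0.79), ([202.6, 280.5], 0.75), ([227.6, 233.1], 0.65), ([307.4, 166.8], 0.46)]
in pack [([313.0, 184.9], 0.96), ([322.4, 164.3], 0.94), ([272.3, 207.1], 0.84), ([291.8, 148.8], 0.67), ([276.2, 175.7], 0.62)]
top {'fx': 3
[... 1010 characters left out ...]
], 0.72)]
{'t': 0.8, 'qpos': array([ 1.08401629e+00,  3.41994297e-01,  1.52411497e+00,  5.19910063e-05,
        1.27540898e+00, -1.45995643e-01]), 'joint_vel': array([-0.00091558, -0.00137942,  0.00146951,  0.00064879,  0.00156251,
       -0.00030673]), 'effort': array([ 2.68925232e-04, -4.33521152e+01, -2.46266627e+01,  8.65212201e-05,
        2.83277423e-06, -3.49440370e-05]), 'tcp_pos': array([175.43612411, 494.83203305, 231.31923623]), 'ee_rot': array([-1.20605535e-05,  1.69576336e-01,  9.85517054e-01,  4.30936417e-05]), 'force': array([1.02208778, 0.04475861, 0.43548957]), 'wrist_torque': array([-0.01999023, -0.00520618, -0.01855012]), 'finger_gap': 0.998000104378614} 18.700000000000003
```

Run:
```python
import cv2
a=cv2.imread("pics/top0.png");cv2.imwrite("pics/topz.png",cv2.resize(a[100:300,90:430],None,fx=2.35,fy=2.35,interpolation=cv2.INTER_CUBIC))
a=cv2.imread("pics/side0.png");cv2.imwrite("pics/sidez.png",cv2.resize(a[110:360,130:400],None,fx=2.3,fy=2.3,interpolation=cv2.INTER_CUBIC))
```

```text
(no output)
```

View pics/topz.png

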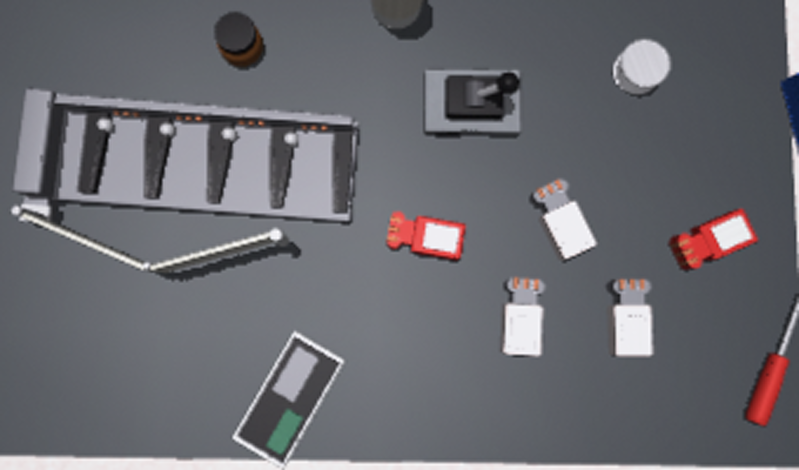

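View pics/sidez.png

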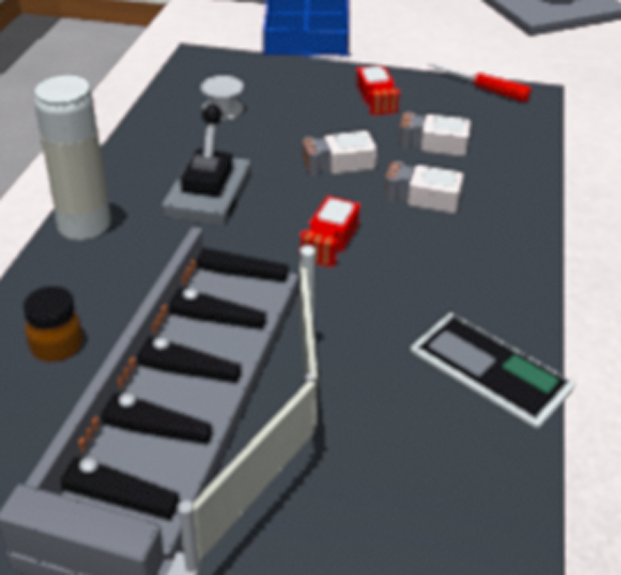

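Three white packs are on the bench (top crop: 568,222; 523,320; 633,320). The red ones at (427,236) and (714,240) are look-alikes to leave alone. Next I'll measure.

```bash
cat > h.py <<'E'
import numpy as np, cv2
from rig import manip
def ray(n,p):
    c=manip.calibration(n);K=np.array([[c['fx'],0,c['cx']],[0,c['fy'],c['cy']],[0,0,1]])
    u=cv2.undistortPoints(np.array([[p]],float),K,c['D'])[0,0];E=c['extrinsics']
    return E[:3,3],E[:3,:3]@np.array([u[0],u[1],1])
def at(n,p,z):
    o,d=ray(n,p);return o+d*(z-o[2])/d[2]
def proj(n,P):
    c=manip.calibration(n);K=np.array([[c['fx'],0,c['cx']],[0,c['fy'],c['cy']],[0,0,1]]);M=np.linalg.inv(c['extrinsics'])
    return cv2.projectPoints(np.atleast_2d(np.array(P,float)),cv2.Rodrigues(M[:3,:3])[0],M[:3,3],K,c['D'])[0][:,0]
def C(x,y): return (x/2.35+90,y/2.35+100)
def S(x,y): return (x/2.3+130,y/2.3+110)
def snap(n,f,r=None,s=2):
    a=manip.snapshot(n)[:,:,::-1]
    if r: a=a[r[1]:r[3],r[0]:r[2]]
    cv2.imwrite("pics/"+f,cv2.resize(a,None,fx=s,fy=s,interpolation=cv2.INTER_CUBIC))
E
python3 - <<'E'
from h import *
np.set_printoptions(precision=1,suppress=True)
print("top bays");[print(at("top",p,25)) for p in[(143.6,163.6),(170.3,164.7),(195,163.3),(223.1,169.8)]]
print("side bays");[print(at("side",p,25)) for p in[(188.2,307.5),(202.6,280.5),(220.7,256.7),(227.6,233.1)]]
print("balls top z42");[print(at("top",C(*p),42)) for p in[(105,124),(166,129),(229,134),(291,139)]]
print("balls side z42");[print(at("side",S(*p),42)) for p in[(88,466),(127,401),(161,344),(190,296)]]
print("hinges post/mid/handle top",at("top",C(19,211),107),at("top",C(150,268),107),at("top",C(277,234),125))
print("side",at("side",S(187,510),107),at("side",S(313,377),107),at("side",S(308,252),125))
print("dock -y rear top corner",at("top",C(357,121),66), at("side",S(196,232),66))
print("front -y corner z25",at("top",C(350,220),25),at("side",S(298,277),25))
print("lever",at("top",C(509,84),44+57),at("side",S(212,115),101),at("top",(310,136.7),101),at("side",(221,160.6),101))
# packs: body tail mid, nose mid  (z34 top)
for t,n in[((577,256),(549,187)),((523,353),(525,283)),((633,353),(632,283))]:
    a=at("top",C(*t),34);b=at("top",C(*n),25);print("pack tail/nose",a,b)
snap("top","full.png",None,1.5)
E
```

```text
top bays
[599.5 288.6  25. ]
[597.4 211.6  25. ]
[602.5 140.6  25. ]
[584.7  59.3  25. ]
side bays
[600.1 286.4  25. ]
[596.4 211.7  25. ]
[580.5 133.1  25. ]
[589.   50.2  25. ]
balls top z42
[627.2 310.5  42. ]
[622.1 236.5  42. ]
[617.1 160.1  42. ]
[612.   85.1  42. ]
balls side z42
[626.6 319.4  42. ]
[621.5 244.6  42. ]
[616.6 169.1  42. ]
[611.5  96.4  42. ]
hinges post/mid/handle top [512.5 380.5 107. ] [451.1 231.2 107. ] [489.3  89.6 125. ]
side [512.5 383.  107. ] [451.7 235.2 107. ] [487.4  96.6 125. ]
dock -y rear top corner [629.8   5.4  66. ] [628.5  21.6  66. ]
front -y corner z25 [516.6  12.6  25. ] [514.2  21.4  25. ]
lever [ 667.6 -168.7  101. ] [ 667.4 -164.3  101. ] [ 665.1 -177.8  101. ] [ 669.6 -160.3  101. ]
pack tail/nose [ 476.2 -259.5   34. ] [ 560.4 -229.    25. ]
pack tail/nose [ 361. -194.   34.] [ 443.5 -198.8   25. ]
pack tail/nose [ 362.9 -323.5   34. ] [ 445.4 -327.2   25. ]
```

View pics/full.png

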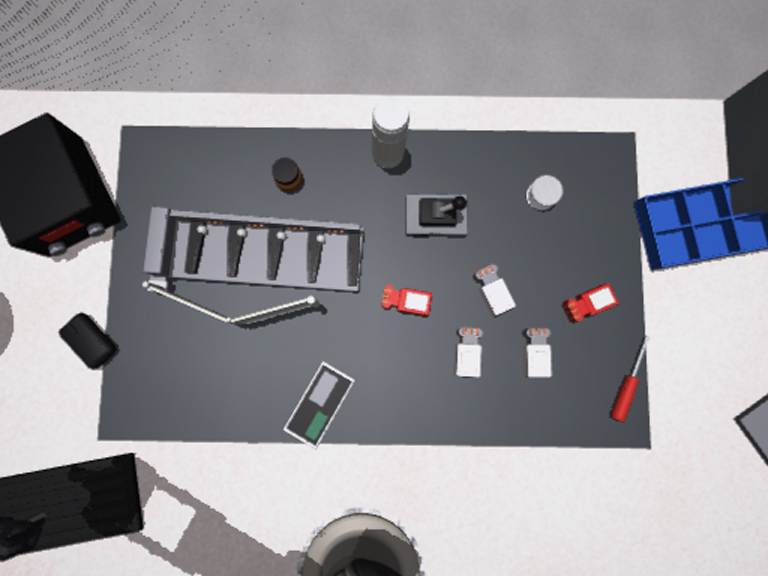

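Again three white packs, and nothing like a fourth anywhere. Now I'll triangulate, fit the dock and plan the first move.

```bash
cat >> h.py <<'E'
from scipy.spatial.transform import Rotation as Rn
def tri(pt,ps):
    A=[];b=[]
    for n,p in(("top",pt),("side",ps)):
        o,d=ray(n,p);d=d/np.linalg.norm(d);M=np.eye(3)-np.outer(d,d);A.append(M);b.append(M@o)
    return np.linalg.lstsq(np.vstack(A),np.hstack(b),rcond=None)[0]
def go(P,ang=None):
    "tool shift in cm to world P mm; turn deg so that tool y points at world angle ang (mod 180)"
    s=manip.sense();w,x,y,z=s['ee_rot'];R=Rn.from_quat([x,y,z,w]).as_matrix()
    sh=R.T@(np.array(P,float)-s['tcp_pos'])/10
    a=np.degrees(np.arctan2(R[1,1],R[0,1]))
    t=0 if ang is None else -((ang-a+90)%180-90)
    print("shift cm",np.round(sh,2),"turn",round(t,1),"| tool y at",round(a,1),"tcp",np.round(s['tcp_pos'],1),"F",np.round(s['force'],1),"gap",round(s['finger_gap'],2),"t",round(s['t'],1))
E
python3 - <<'E'
from h import *
from scipy.optimize import least_squares
np.set_printoptions(precision=1,suppress=True)
bt=[C(*p) for p in[(105,124),(166,129),(229,134),(291,139)]];bs=[S(*p) for p in[(88,466),(127,401),(161,344),(190,296)]]
print("balls");[print(tri(a,b)) for a,b in zip(bt,bs)]
print("post,mid,handle",tri(C(19,211),S(187,510)),tri(C(150,268),S(313,377)),tri(C(277,234),S(308,252)))
print("lever",tri(C(509,84),S(212,115)),tri((310,136.7),(221,160.6)))
h=tri(C(277,234),S(308,252))
go([h[0],h[1],231],86.2)
E
```

```text
balls
[629.7 313.5  33.4]
[624.3 238.5  34.4]
[619.4 161.6  34. ]
[614.8  86.2  32.1]
post,mid,handle [513.  381.5 104.7] [451.8 232.1 103.6] [489.3  90.1 119.6]
lever [ 668.8 -169.1   98. ] [ 672.4 -179.4   88.6]
shift cm [-43.1 -27.7   0. ] turn -15.7 | tool y at 70.5 tcp [175.5 494.8 231.3] F [-0.1 -0.3  0.4] gap 1.0 t 0.8
```

```bash
python3 -m crank '[[[-5,-3,0],0],[[-9,-6,0],0],[[-13,-9,0],0],[[-18,-11.5,0],0],[[-21.5,-13.8,0],0]]' 0 20 && python3 -m crank '[[[-5,-3,0],0],[[-9,-6,0],0],[[-13,-9,0],0],[[-18,-11.5,0],0],[[-21.5,-13.8,0],0]]' && python3 -m crank '[[[0,0,0],-8],[[0,0,0],-15.7],[[0,0,0],-15.7]]'
python3 - <<'E'
from h import *
go([489.3,90.1,150],86.2)
snap("side","s1.png",(150,100,410,330),2.5)
E
```

```text
t: 1.35
tcp_pos: [329.4, 296.1, 231.6]
ee_rot: [0.0, 0.169, 0.986, 0.0]
force: [1.0, 0.2, 0.0]
finger_gap: 0.5
t: 1.85
tcp_pos: [482.4, 98.4, 232.0]
ee_rot: [0.001, 0.169, 0.986, 0.001]
force: [1.2, 1.0, 0.0]
finger_gap: 0.502
t: 2.15
tcp_pos: [482.5, 97.8, 231.8]
ee_rot: [0.001, 0.033, 0.999, 0.001]
force: [0.3, 0.9, 1.2]
finger_gap: 0.5
shift cm [-0.71 -0.73  8.18] turn -0.0 | tool y at 86.2 tcp [482.5  97.8 231.8] F [0.3 0.9 1.2] gap 0.5 t 2.1
```

View pics/s1.png

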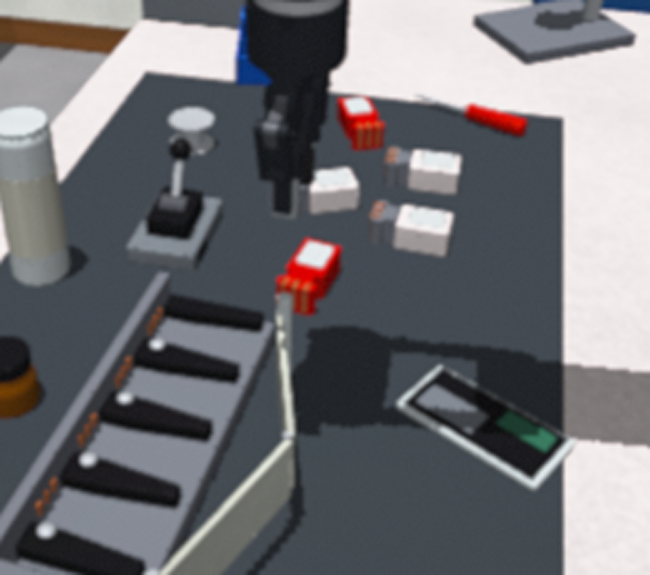

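```bash
python3 -m crank '[[[-0.7,-0.7,4],0],[[-0.7,-0.7,8],0],[[-0.7,-0.7,11],0],[[-0.7,-0.7,12.3],0],[[-0.7,-0.7,12.3],0]]' && python3 -m crank '[[[0,0,0],0],[[0,0,0],0],[[0,0,0],0],[[0,0,0],0]]' -1 20
python3 - <<'E'
from h import *
go([513-10,381-10,108],86.2)
snap("top","t1.png",(90,130,290,280),3)
E
```

```text
t: 2.7
tcp_pos: [487.6, 91.3, 107.1]
ee_rot: [-0.001, 0.036, 0.999, 0.0]
force: [-0.7, 0.8, 0.2]
finger_gap: 0.498
t: 3.1
tcp_pos: [488.2, 91.5, 108.0]
ee_rot: [-0.0, 0.036, 0.999, 0.001]
force: [0.1, 1.1, 1.0]
finger_gap: 0.154
shift cm [ 0.55 27.99  0.03] turn -0.4 | tool y at 85.8 tcp [488.2  91.5 108. ] F [0.1 1.1 1. ] gap 0.15 t 3.1
```

View pics/t1.png

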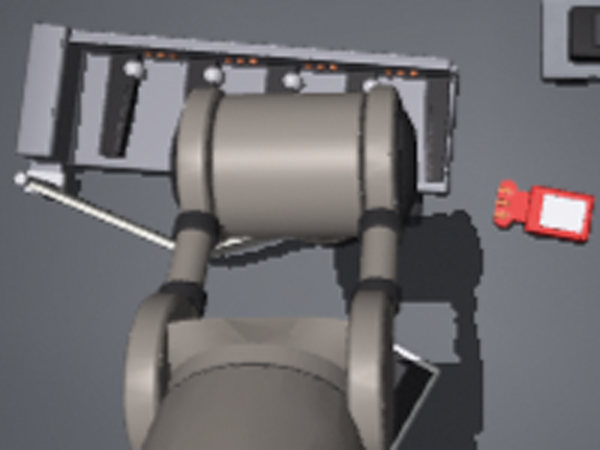

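```bash
python3 -m crank '[[[0,2,0],0],[[0,4,0],0],[[0.1,6,0],0],[[0.1,8,0],0],[[0.2,10,0],0]]' && python3 -m crank '[[[0,2.5,0],0],[[0,5,0],0],[[0.1,7.5,0],0],[[0.1,10,0],0],[[0.2,12.5,0],0]]';  python3 - <<'E'
from h import *
go([513-10,381-10,108],86.2)
E
```

```text
t: 3.65
tcp_pos: [493.4, 191.7, 108.3]
ee_rot: [-0.0, 0.036, 0.999, 0.0]
force: [0.3, -2.4, -0.6]
finger_gap: 0.152
t: 4.15
tcp_pos: [500.0, 317.1, 108.2]
ee_rot: [-0.001, 0.036, 0.999, -0.0]
force: [-2.3, -1.2, -0.5]
finger_gap: 0.152
shift cm [0.09 5.4  0.02] turn -0.3 | tool y at 85.9 tcp [500.  317.1 108.2] F [-2.3 -1.2 -0.5] gap 0.15 t 4.2
```

```bash
python3 -m crank '[[[0,1,0],0],[[0,1.8,0],0],[[0,1.8,0],0]]' && python3 -m crank '[[[0,0,0],0],[[0,0,0],0],[[0,0,-3],0],[[0,-3,-3],0],[[0,-5.5,-3],0]]' -0.2 && python3 -m crank '[[[0,0,0],0],[[0,0,0],0],[[0,0,0],0],[[0,0,2.5],0],[[0,0,4],0]]' -1
python3 - <<'E'
from h import *
go([513-10,381-10,100],86.2)
snap("side","s2.png",(130,170,400,384),2.5)
E
```

```text
t: 4.45
tcp_pos: [502.3, 335.0, 108.3]
ee_rot: [0.0, 0.036, 0.999, -0.0]
force: [2.5, -0.6, -0.7]
finger_gap: 0.149
t: 4.95
tcp_pos: [498.4, 279.4, 139.2]
ee_rot: [0.001, 0.036, 0.999, 0.0]
force: [0.0, -0.9, -0.5]
finger_gap: 0.401
t: 5.45
tcp_pos: [498.1, 280.1, 98.1]
ee_rot: [0.001, 0.035, 0.999, 0.0]
force: [-0.4, -0.6, -0.4]
finger_gap: 0.001
shift cm [ 0.15  9.1  -0.18] turn -0.3 | tool y at 85.9 tcp [498.1 280.1  98.1] F [-0.4 -0.6 -0.4] gap 0.0 t 5.5
```

View pics/s2.png

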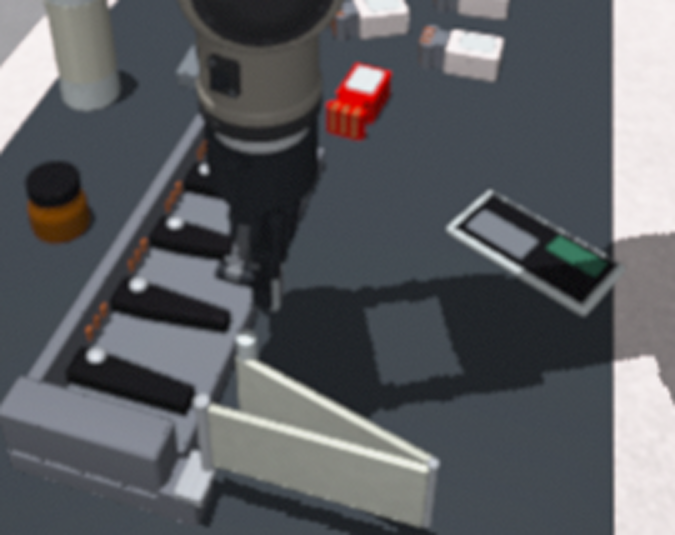

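```bash
python3 -m crank '[[[0.5,2.5,0],0],[[0.6,4,0],0],[[0.6,5,0],0],[[0.6,5.6,0],0],[[0.6,6.2,0],0]]' && python3 -m crank '[[[0,0.4,0],0],[[0,0.8,0],0],[[0,1.1,0],0],[[0,1.1,0],0]]';  python3 - <<'E'
from h import *
go([513-10,381-10,100],86.2)
snap("side","s3.png",(130,220,350,384),3)
E
```

```text
t: 6.0
tcp_pos: [495.4, 342.3, 95.9]
ee_rot: [-0.001, 0.035, 0.999, -0.001]
force: [-0.7, -0.8, -0.6]
finger_gap: -0.003
t: 6.4
tcp_pos: [496.3, 352.6, 95.9]
ee_rot: [-0.001, 0.035, 0.999, -0.001]
force: [-0.4, -3.3, 0.9]
finger_gap: 0.002
shift cm [-0.54  1.88 -0.41] turn -0.2 | tool y at 86.0 tcp [496.3 352.6  95.9] F [-0.4 -3.3  0.9] gap 0.0 t 6.4
```

View pics/s3.png

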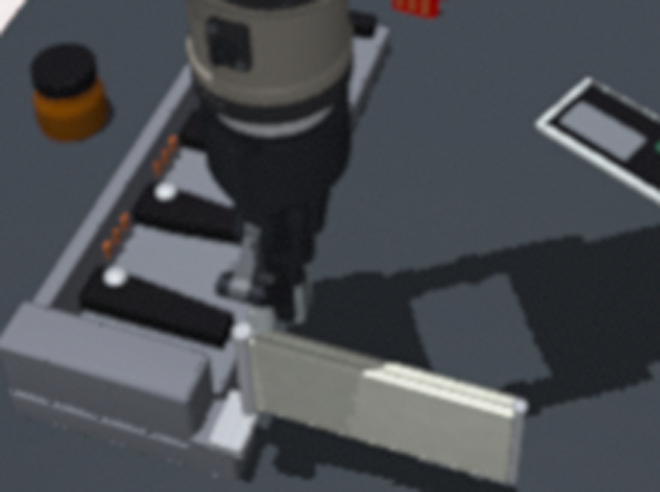

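```bash
python3 -m crank '[[[0,0.4,0],0],[[0,0.8,0],0],[[0,0.8,0],0]]' && python3 -m crank '[[[0,-2,0],0],[[5,-2.5,0],0],[[7,-2,0],0],[[7,-0.5,0],0],[[7,0.2,0],0]]' && python3 -m crank '[[[0,0.5,0],0],[[0,0.9,0],0],[[0,0.9,0],0]]';  python3 - <<'E'
from h import *
go([513-10,381-10,100],86.2)
E
```

```text
t: 6.75
tcp_pos: [496.4, 354.1, 95.8]
ee_rot: [-0.003, 0.036, 0.999, -0.007]
force: [-2.2, -28.7, 9.8]
finger_gap: 0.001
t: 7.25
tcp_pos: [427.2, 362.8, 96.7]
ee_rot: [-0.002, 0.035, 0.999, -0.006]
force: [0.4, 0.6, 0.8]
finger_gap: -0.001
t: 7.55
tcp_pos: [427.8, 366.5, 96.2]
ee_rot: [-0.004, 0.035, 0.999, -0.012]
force: [-3.1, -24.5, 11.1]
finger_gap: 0.003
shift cm [-7.47  0.96 -0.46] turn -0.2 | tool y at 86.0 tcp [427.8 366.5  96.2] F [ -3.1 -24.5  11.1] gap 0.0 t 7.5
```

```bash
python3 -m crank '[[[0,-3,0],0],[[0,-5,-5],0],[[0,-9,-10],0],[[0,-14,-10],0],[[0,-19,-10],0]]' && python3 -m crank '[[[0,-5,0],0],[[0,-10,0],0],[[0,-15,0],0],[[0,-20,0],0],[[0,-24,0],0]]' 0.4
python3 - <<'E'
from h import *
print("grip opening")
snap("top","t2.png",(90,100,430,300),2.35)
for t in["pack1","pack1_nose"]:
    for n in("top","side"):
        if t=="pack1_nose" and n=="top" or t=="pack1": manip.snapshot(n); print(t,n,[(np.round(at(n,r['position'],0)[:2]),round(r['conf'],2)) for r in manip.spot_point(t,n)])
go([405,-196.5,150],86)
E
```

```text
t: 8.05
tcp_pos: [418.3, 190.9, 202.3]
ee_rot: [-0.001, 0.034, 0.999, -0.011]
force: [1.3, -1.6, -0.1]
finger_gap: -0.0
t: 8.55
tcp_pos: [402.6, -51.4, 208.3]
ee_rot: [-0.0, 0.035, 0.999, -0.012]
force: [1.5, 0.1, -0.0]
finger_gap: 0.699
grip opening
pack1 top [(array([496., -75.]), 0.94), (array([ 502., -428.]), 0.82), (array([ 410., -325.]), 0.7), (array([ 520., -249.]), 0.69)]
pack1 side [(array([ 412., -230.]), 0.88), (array([ 402., -326.]), 0.83), (array([498., -80.]), 0.8), (array([ 516., -243.]), 0.75), (array([ 513., -434.]), 0.68), (array([587., 110.]), 0.4)]
pack1_nose top [(array([ 565., -220.]), 0.71), (array([ 517., -250.]), 0.67)]
shift cm [ -1.28 -14.7    6.1 ] turn 0.2 | tool y at 86.2 tcp [402.3 -47.6 207.7] F [ 0.4 -0.7 -0. ] gap 0.7 t 8.9
```

View pics/t2.png

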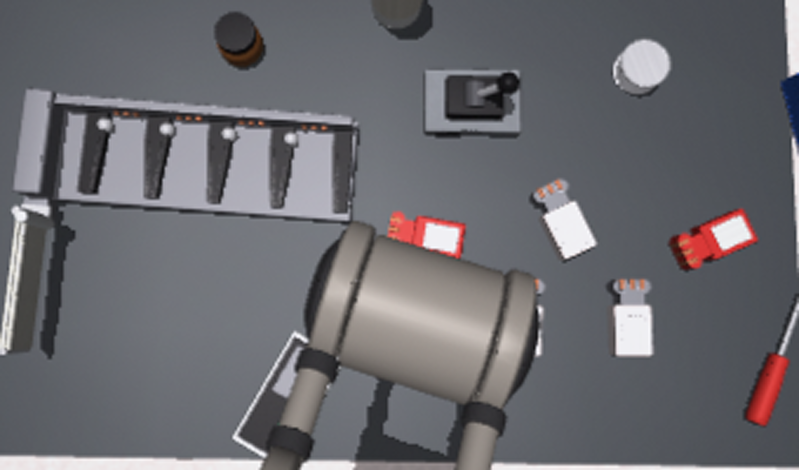

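Guard folded flat at the post (crop 20–45, 205–350). I've used 8 pictures. Now pack B at (409,-325).

```bash
python3 -m crank '[[[0,-5,0],0],[[0,-10,0],0],[[0,-15,0],0],[[0,-20,0],0],[[0,-24,0],-1.8]]' 0.8 50
python3 - <<'E'
from h import *
for n in("top","side"):
    manip.snapshot(n); print(n,[(np.round(at(n,r['position'],34 if 0 else 17)[:2]),round(r['conf'],2)) for r in manip.spot_in("pack1",n)],[(np.round(at(n,r['position'],0)[:2]),round(r['conf'],2)) for r in manip.spot_point("pack1",n)])
go([388.5,-325,60],88)
E
```

```text
t: 9.4
tcp_pos: [386.8, -288.4, 213.1]
ee_rot: [-0.001, 0.017, 1.0, -0.011]
force: [0.1, 0.2, -0.4]
finger_gap: 0.9
top [(array([ 498., -434.]), 0.88), (array([ 524., -249.]), 0.87), (array([497., -72.]), 0.86), (array([ 426., -322.]), 0.67), (array([ 406., -196.]), 0.67)] [(array([ 515., -248.]), 0.92), (array([ 407., -199.]), 0.8), (array([ 407., -326.]), 0.78), (array([ 498., -433.]), 0.74), (array([499., -78.]), 0.63)]
side [(array([ 525., -242.]), 0.9), (array([ 403., -326.]), 0.78), (array([ 411., -220.]), 0.73), (array([ 505., -432.]), 0.7), (array([508., -77.]), 0.6)] [(array([ 412., -213.]), 0.78), (array([ 519., -246.]), 0.71), (array([ 511., -441.]), 0.67), (array([501., -78.]), 0.61), (array([ 399., -338.]), 0.59)]
shift cm [-0.36 -3.64 15.36] turn 0.1 | tool y at 88.1 tcp [ 386.7 -285.2  212.8] F [-0.2 -0.5 -0.7] gap 0.9 t 9.7
```

```bash
python3 -m crank '[[[-0.3,-3.6,3],0],[[-0.3,-3.6,7],0],[[-0.3,-3.6,11],0],[[-0.3,-3.6,15.3],0],[[-0.3,-3.6,15.3],0]]' 0.8;  python3 - <<'E'
from h import *
go([388,-325.5,9],88)
E
```

```text
t: 10.2
tcp_pos: [386.0, -320.1, 56.3]
ee_rot: [-0.005, 0.016, 1.0, -0.007]
force: [-0.3, 0.3, -0.2]
finger_gap: 0.897
shift cm [-0.27 -0.47  4.74] turn 0.2 | tool y at 88.2 tcp [ 386.  -320.1   56.3] F [-0.3  0.3 -0.2] gap 0.9 t 10.2
```

```bash
python3 -m crank '[[[-0.2,-0.5,3],0],[[-0.2,-0.5,4.7],0],[[-0.2,-0.5,4.7],0]]' 0.8 && python3 -m crank '[[[0,0,0],0],[[0,0,0],0],[[0,0,0],0],[[0,0,0],0],[[0,0,0],0]]' -1 50;  python3 - <<'E'
from h import *
go([388,-325.5,9],88)
snap("side","s4.png",(210,110,370,230),4)
E
```

```text
t: 10.5
tcp_pos: [387.6, -324.5, 9.5]
ee_rot: [-0.006, 0.015, 1.0, -0.006]
force: [-0.3, 0.0, 0.7]
finger_gap: 0.897
t: 11.0
tcp_pos: [388.8, -325.1, 11.9]
ee_rot: [-0.005, 0.015, 1.0, -0.007]
force: [0.9, 2.1, 8.3]
finger_gap: 0.505
shift cm [ 0.07 -0.04  0.29] turn 0.3 | tool y at 88.3 tcp [ 388.8 -325.1   11.9] F [0.9 2.1 8.3] gap 0.51 t 11.0
```

View pics/s4.png

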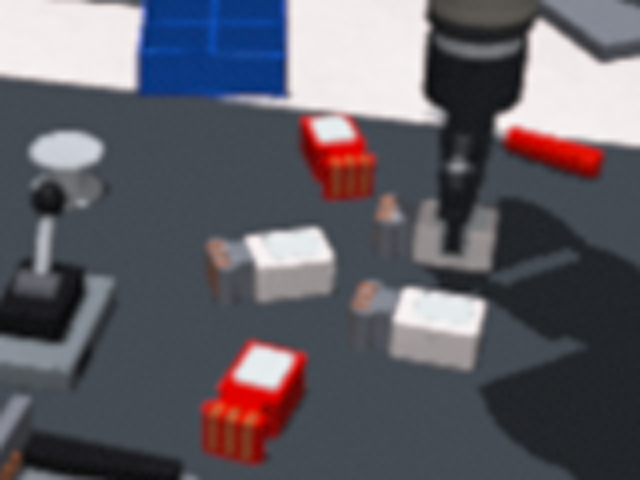

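```bash
python3 -m crank '[[[0,0,-4],0],[[0,0,-8],0],[[0,0,-12],0],[[0,0,-12],0]]'
python3 - <<'E'
from h import *
go([528.9,216.1,125],86.2)
E
```

```text
t: 11.45
tcp_pos: [392.3, -325.6, 138.2]
ee_rot: [-0.0, 0.015, 1.0, -0.011]
force: [0.8, -0.7, -1.7]
finger_gap: 0.504
shift cm [-12.07  54.57   0.06] turn 2.1 | tool y at 88.3 tcp [ 392.3 -325.6  138.2] F [ 0.8 -0.7 -1.7] gap 0.5 t 11.4
```

```bash
python3 -m crank '[[[-0.8,4,0],0],[[-1.6,8,0],0],[[-2.5,12,0],0],[[-3.3,16,0],0],[[-4,20,0],0]]' && python3 -m crank '[[[-0.8,4,0],0],[[-1.6,8,0],0],[[-2.5,12,0],0],[[-3.3,16,0],0],[[-4,20,0],0]]' &&  python3 -m crank '[[[-0.8,4,0],0],[[-1.6,8,0],0],[[-2.5,12,0],0],[[-3.5,14.5,0],2.1],[[-3.5,14.5,0],2.1]]'
python3 - <<'E'
from h import *
go([528.9,216.1,85],86.2)
snap("side","s5.png",(150,190,350,340),4)
E
```

```text
t: 11.95
tcp_pos: [437.8, -125.2, 133.5]
ee_rot: [-0.0, 0.015, 1.0, -0.011]
force: [0.6, -0.1, -3.2]
finger_gap: 0.505
t: 12.45
tcp_pos: [483.5, 75.3, 128.8]
ee_rot: [-0.001, 0.015, 1.0, -0.011]
force: [0.6, -0.5, -2.2]
finger_gap: 0.506
t: 12.95
tcp_pos: [523.0, 222.2, 124.9]
ee_rot: [-0.0, 0.032, 0.999, -0.011]
force: [-0.0, 0.3, -1.8]
finger_gap: 0.51
shift cm [-0.63 -0.48  4.01] turn 0.2 | tool y at 86.4 tcp [523.  222.2 124.9] F [-0.   0.3 -1.8] gap 0.51 t 12.9
```

View pics/s5.png

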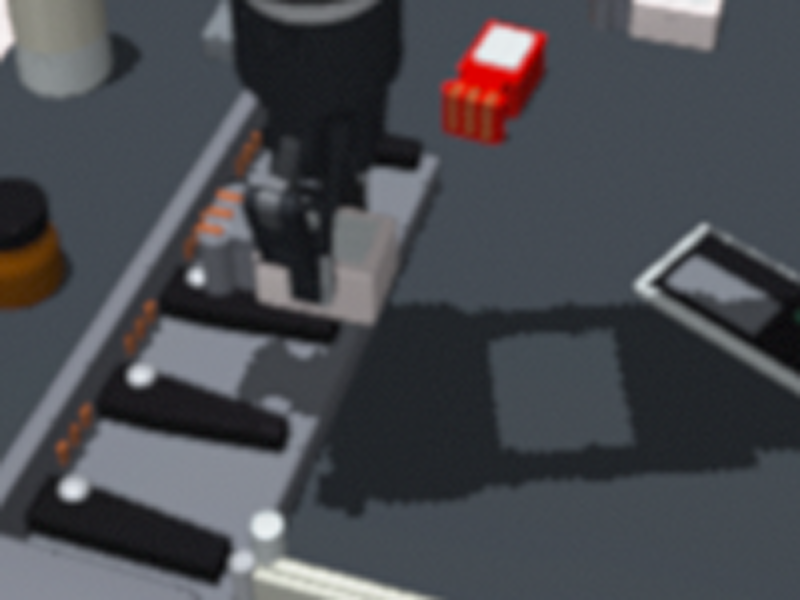

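```bash
python3 -m crank '[[[-0.6,-0.5,2],0],[[-0.6,-0.5,4],0],[[-0.6,-0.5,4],0]]'
python3 - <<'E'
from h import *
go([528.9,216.1,39],86.2)
E
```

```text
t: 13.3
tcp_pos: [525.4, 212.2, 82.4]
ee_rot: [-0.004, 0.032, 0.999, -0.013]
force: [-0.3, -0.3, -2.4]
finger_gap: 0.505
shift cm [-0.35  0.52  4.32] turn 0.1 | tool y at 86.3 tcp [525.4 212.2  82.4] F [-0.3 -0.3 -2.4] gap 0.51 t 13.3
```

```bash
python3 -m crank '[[[-0.35,0.4,1.5],0],[[-0.35,0.5,3],0],[[-0.35,0.5,3.8],0],[[-0.35,0.5,4],0],[[-0.35,0.5,4],0]]'
python3 - <<'E'
from h import *
go([528.9,216.1,37],86.2)
E
```

```text
t: 13.8
tcp_pos: [529.0, 215.9, 42.3]
ee_rot: [-0.004, 0.032, 0.999, -0.013]
force: [0.4, -0.2, -2.2]
finger_gap: 0.505
shift cm [0.01 0.03 0.53] turn 0.1 | tool y at 86.3 tcp [529.  215.9  42.3] F [ 0.4 -0.2 -2.2] gap 0.51 t 13.8
```

```bash
python3 -m crank '[[[0,0,0.4],0],[[0,0,0.7],0],[[0,0,0.7],0]]' && python3 -m crank '[[[0,0,0],0],[[0,0,0],0],[[0,0,-2],0],[[0,0,-5],0],[[3,0,-5],0]]' 0.6 && python3 -m crank '[[[4,0,0],0],[[6,0,0],0],[[6,0,0],0],[[6,0,0],0]]' -1 &&  python3 - <<'E'
from h import *
snap("top","t3.png",(100,130,270,250),4)
snap("side","s6.png",(150,190,350,340),4)
go([455,220.9,38],86.2)
E
```

```text
t: 14.1
tcp_pos: [529.6, 215.9, 37.1]
ee_rot: [-0.003, 0.032, 0.999, -0.012]
force: [-2.9, -2.1, 8.6]
finger_gap: 0.506
t: 14.6
tcp_pos: [505.1, 219.7, 91.0]
ee_rot: [0.002, 0.033, 0.999, -0.011]
force: [-0.1, -0.3, -0.2]
finger_gap: 0.798
t: 15.0
tcp_pos: [446.1, 223.9, 91.1]
ee_rot: [0.003, 0.033, 0.999, -0.011]
force: [0.6, -0.5, -0.4]
finger_gap: 0.115
shift cm [-0.81 -0.12  5.29] turn 0.0 | tool y at 86.2 tcp [446.7 223.7  90.8] F [-0.2 -0.3 -0.8] gap -0.0 t 15.1
```

View pics/s6.png

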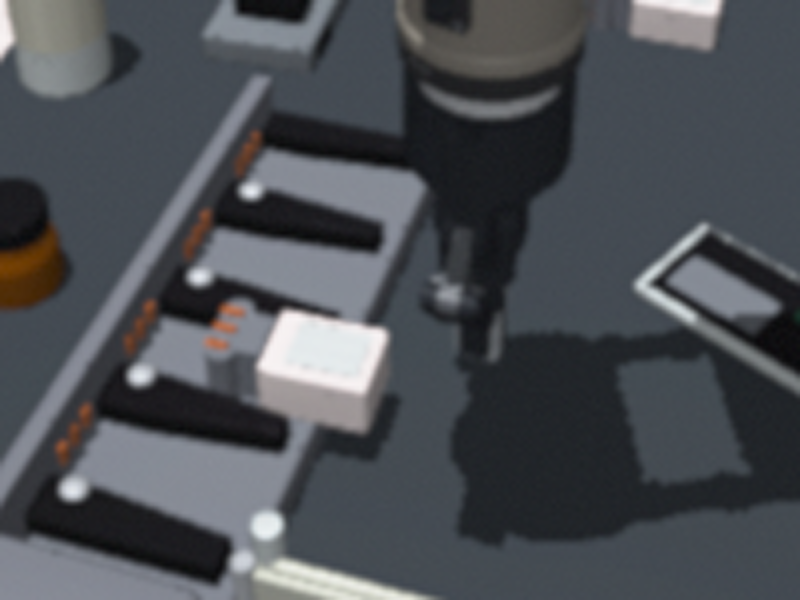

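```bash
python3 -m crank '[[[-0.2,-0.1,2],0],[[-0.5,-0.1,4],0],[[-0.8,-0.1,5.2],0],[[-0.8,-0.1,5.2],0]]' && python3 -m crank '[[[-2,0,0],0],[[-4,0,0],0],[[-5,0,0],0],[[-5.7,0,0],0],[[-5.7,0,0],0]]'
python3 - <<'E'
from h import *
go([537,215.6,37],86.2)
E
```

```text
t: 15.5
tcp_pos: [455.0, 220.6, 37.2]
ee_rot: [0.002, 0.033, 0.999, -0.011]
force: [-0.4, -0.1, 0.2]
finger_gap: -0.001
t: 16.0
tcp_pos: [512.5, 216.7, 37.8]
ee_rot: [0.002, 0.034, 0.999, -0.011]
force: [-0.4, 0.6, 0.8]
finger_gap: 0.001
shift cm [-2.45  0.05  0.09] turn -0.1 | tool y at 86.1 tcp [512.5 216.7  37.8] F [-0.4  0.6  0.8] gap 0.0 t 16.0
```

```bash
python3 -m crank '[[[-0.6,0,0],0],[[-1,0,0],0],[[-1.4,0,0],0],[[-1.7,0,0],0],[[-2,0,0],0]]' && python3 -m crank '[[[-0.3,0,0],0],[[-0.6,0,0],0],[[-0.6,0,0],0]]'
python3 - <<'E'
from h import *
go([537,215.6,37],86.2)
E
```

```text
t: 16.5
tcp_pos: [530.7, 215.5, 37.8]
ee_rot: [0.0, 0.033, 0.999, -0.011]
force: [-6.1, 1.0, 4.6]
finger_gap: 0.002
t: 16.8
tcp_pos: [536.4, 215.2, 37.8]
ee_rot: [0.0, 0.033, 0.999, -0.011]
force: [-2.5, 0.2, 2.5]
finger_gap: 0.0
shift cm [-0.06  0.04  0.08] turn -0.0 | tool y at 86.2 tcp [536.4 215.2  37.8] F [-2.5  0.2  2.5] gap 0.0 t 16.8
```

Past the ball, it seems; continue to the wall.

```bash
for i in 1 2; do python3 -m crank '[[[-0.3,0,0],0],[[-0.5,0,0],0],[[-0.5,0,0],0]]'; done
python3 - <<'E'
from h import *
go([537,215.6,37],86.2)
E
```

```text
t: 17.1
tcp_pos: [537.5, 215.1, 37.7]
ee_rot: [-0.004, 0.033, 0.999, -0.012]
force: [-14.5, 1.6, 11.1]
finger_gap: 0.0
t: 17.4
tcp_pos: [537.4, 215.1, 37.7]
ee_rot: [-0.01, 0.033, 0.999, -0.013]
force: [-20.2, 2.1, 14.7]
finger_gap: 0.002
shift cm [0.04 0.05 0.07] turn 0.0 | tool y at 86.2 tcp [537.4 215.1  37.7] F [-20.2   2.1  14.7] gap 0.0 t 17.4
```

```bash
python3 -m crank '[[[3,0,0],0],[[6,0,-3],0],[[9,0,-8],0],[[11,-3,-12],0],[[11,-7,-15],0]]' 0.8
python3 - <<'E'
from h import *
go([388,-197.5,160],86.5)
manip.snapshot("top");n="top";print([(np.round(at(n,r['position'],0)[:2]),round(r['conf'],2)) for r in manip.spot_point("pack1",n)])
snap("side","s7.png",(150,190,350,340),3)
E
```

```text
t: 17.9
tcp_pos: [426.0, 164.1, 187.1]
ee_rot: [-0.008, 0.031, 0.999, -0.012]
force: [2.3, -0.8, 0.6]
finger_gap: 0.847
shift cm [  1.49 -36.25   3.64] turn -0.1 | tool y at 86.4 tcp [426.  164.1 187.1] F [ 2.3 -0.8  0.6] gap 0.85 t 17.9
[(array([ 521., -251.]), 0.95), (array([594., 218.]), 0.83), (array([ 410., -190.]), 0.68), (array([506., -70.]), 0.61), (array([ 505., -426.]), 0.59)]
```

View pics/s7.png

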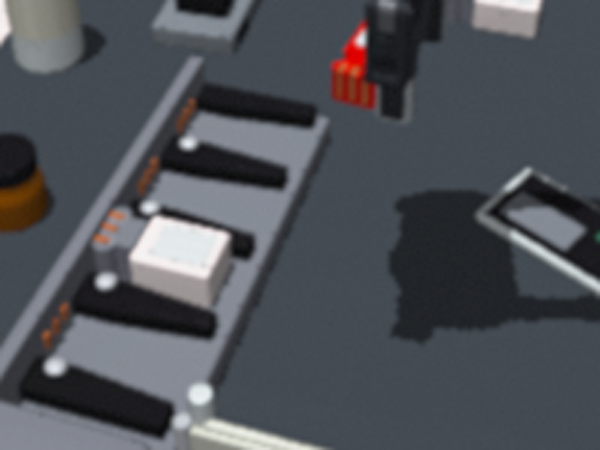

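Pack B sits home in lane 2 (crop 180,255), its nose at the wall. Next is pack A. 12 pictures used.

```bash
python3 -m crank '[[[0.2,-5,0.5],0],[[0.4,-10,1],0],[[0.6,-15,1.5],0],[[0.8,-20,2],0],[[1,-24,2],0]]' 0.8 && python3 -m crank '[[[0.2,-5,0.5],0],[[0.4,-10,1],0],[[0.5,-12.2,1.6],0],[[0.5,-12.2,5],0],[[0.5,-12.2,9],0]]'
python3 - <<'E'
from h import *
for n in("top","side"):
    manip.snapshot(n); print(n,[(np.round(at(n,r['position'],0)[:2]),round(r['conf'],2)) for r in manip.spot_point("pack1",n)])
go([388,-197.5,60],86.5)
E
```

```text
t: 18.55
tcp_pos: [401.6, -78.4, 172.1]
ee_rot: [-0.007, 0.034, 0.999, -0.012]
force: [2.1, -0.3, 1.5]
finger_gap: 0.901
t: 19.05
tcp_pos: [387.9, -203.3, 84.0]
ee_rot: [-0.006, 0.035, 0.999, -0.012]
force: [0.4, -0.1, -1.3]
finger_gap: 0.898
top [(array([ 518., -247.]), 0.95), (array([592., 216.]), 0.77), (array([499., -71.]), 0.57), (array([ 410., -191.]), 0.5)]
side [(array([501., -80.]), 0.95), (array([ 512., -238.]), 0.68), (array([600., 193.]), 0.68), (array([ 407., -198.]), 0.66), (array([ 502., -426.]), 0.54)]
shift cm [-0.11  0.46  2.45] turn -0.4 | tool y at 86.1 tcp [ 387.  -201.5   84.6] F [ 0.2 -0.8 -0.3] gap 0.9 t 19.2
```

```bash
python3 -m crank '[[[-0.1,0.5,2.4],0],[[-0.2,0.6,5],0],[[-0.2,0.6,7.4],0],[[-0.2,0.6,7.4],0]]' 0.8 && python3 -m crank '[[[0,0,0],0],[[0,0,0],0],[[0,0,0],0],[[0,0,0],0],[[0,0,0],0]]' -1 50 && python3 -m crank '[[[0,0,-4],0],[[0,0,-8],0],[[0,0,-12],0],[[0,0,-12],0]]' &&  python3 - <<'E'
from h import *
# bay3 - 64u
go([523.9,140.3,125],86.2)
E
```

```text
t: 19.65
tcp_pos: [388.2, -196.7, 10.1]
ee_rot: [-0.009, 0.034, 0.999, -0.01]
force: [-0.3, -0.4, 0.6]
finger_gap: 0.902
t: 20.15
tcp_pos: [389.4, -197.3, 12.0]
ee_rot: [-0.007, 0.034, 0.999, -0.011]
force: [-0.2, 1.0, 8.3]
finger_gap: 0.505
t: 20.55
tcp_pos: [394.0, -196.4, 137.7]
ee_rot: [-0.002, 0.034, 0.999, -0.015]
force: [0.0, -0.2, -1.7]
finger_gap: 0.506
shift cm [-10.7   34.49   0.21] turn -0.0 | tool y at 86.2 tcp [ 394.  -196.4  137.7] F [ 0.  -0.2 -1.7] gap 0.51 t 20.6
```

```bash
python3 -m crank '[[[-1.2,4,0],0],[[-2.4,8,0],0],[[-3.6,12,0],0],[[-4.8,16,0],0],[[-6,20,0],0]]' && python3 -m crank '[[[-1.2,4,0],0],[[-2.4,8,0],0],[[-3.6,12,0],0],[[-4.7,14.5,0],0],[[-4.7,14.5,0],0]]' &&  python3 -m crank '[[[0,0,1.5],0],[[0,0,4],0],[[0,0,4],0],[[0,0,4],0]]'
python3 - <<'E'
from h import *
go([523.9,140.3,42],86.2)
E
```

```text
t: 21.05
tcp_pos: [467.3, 0.7, 131.6]
ee_rot: [-0.002, 0.034, 0.999, -0.015]
force: [0.6, -0.9, -2.4]
finger_gap: 0.504
t: 21.55
tcp_pos: [524.7, 145.1, 126.8]
ee_rot: [-0.002, 0.032, 0.999, -0.014]
force: [-0.1, -1.1, -2.0]
finger_gap: 0.504
t: 21.95
tcp_pos: [524.0, 143.4, 86.9]
ee_rot: [-0.002, 0.032, 0.999, -0.015]
force: [1.4, 0.7, -0.5]
finger_gap: 0.507
shift cm [-0.02 -0.18  4.49] turn 0.1 | tool y at 86.3 tcp [524.  143.4  86.9] F [ 1.4  0.7 -0.5] gap 0.51 t 21.9
```

```bash
python3 -m crank '[[[0,-0.2,1.5],0],[[0,-0.2,3],0],[[0,-0.2,4],0],[[0,-0.2,4.4],0],[[0,-0.2,4.4],0]]'
python3 - <<'E'
from h import *
go([523.9,140.3,37.5],86.2)
snap("side","s8.png",(150,190,350,340),3)
E
```

```text
t: 22.45
tcp_pos: [523.8, 140.0, 43.2]
ee_rot: [-0.002, 0.032, 0.999, -0.015]
force: [-0.4, -0.1, -0.7]
finger_gap: 0.5
shift cm [-0.01  0.05  0.57] turn 0.1 | tool y at 86.3 tcp [523.8 140.   43.2] F [-0.4 -0.1 -0.7] gap 0.5 t 22.4
```

View pics/s8.png

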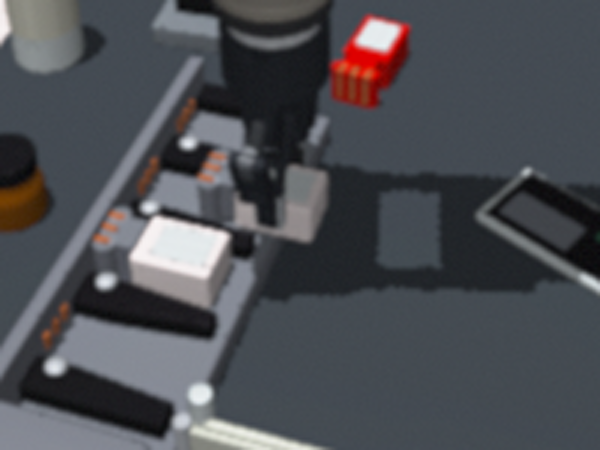

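```bash
python3 -m crank '[[[0,0,0.3],0],[[0,0,0.6],0],[[0,0,0.6],0]]' && python3 -m crank '[[[0,0,0],0],[[0,0,0],0],[[0,0,-2],0],[[0,0,-5],0],[[3,0,-5],0]]' 0.4 && python3 -m crank '[[[4,0,0],0],[[6,0,0],0],[[6,0,0],0],[[6,0,0],0]]' -1 &&  python3 - <<'E'
from h import *
for n in("top","side"):
    manip.snapshot(n); print(n,[(np.round(at(n,r['position'],25)[:2]),round(r['conf'],2)) for r in manip.spot_point("pack1",n)])
# push line through bay3 (587.8,136.1)
go([450,145.1,38],86.2)
E
```

```text
t: 22.8
tcp_pos: [523.8, 139.9, 37.4]
ee_rot: [-0.002, 0.032, 0.999, -0.014]
force: [0.4, 0.6, -1.7]
finger_gap: 0.509
t: 23.3
tcp_pos: [499.5, 143.6, 91.3]
ee_rot: [0.004, 0.033, 0.999, -0.014]
force: [0.7, 1.0, -0.2]
finger_gap: 0.699
t: 23.7
tcp_pos: [440.6, 147.6, 91.4]
ee_rot: [0.005, 0.032, 0.999, -0.013]
force: [0.9, -0.1, 0.1]
finger_gap: 0.018
top [(array([495., -66.]), 0.96), (array([538., 132.]), 0.85), (array([ 522., -242.]), 0.78), (array([ 500., -413.]), 0.65), (array([597., 209.]), 0.62)]
side [(array([537., 131.]), 0.77), (array([594., 213.]), 0.58)]
shift cm [-0.9  -0.03  5.29] turn 0.0 | tool y at 86.2 tcp [440.7 147.4  90.7] F [-0.4  0.3  0. ] gap 0.0 t 23.9
```

```bash
python3 -m crank '[[[-0.2,-0.1,2],0],[[-0.5,-0.1,4],0],[[-0.8,-0.1,5.2],0],[[-0.8,-0.1,5.2],0]]' && python3 -m crank '[[[-2,0,0],0],[[-4,0,0],0],[[-5,0,0],0],[[-5.7,0,0],0],[[-5.7,0,0],0]]' && python3 -m crank '[[[-0.6,0,0],0],[[-1,0,0],0],[[-1.4,0,0],0],[[-1.7,0,0],0],[[-2,0,0],0]]' && python3 -m crank '[[[-0.3,0,0],0],[[-0.5,0,0],0],[[-0.5,0,0],0]]'
python3 - <<'E'
from h import *
go([532.4,139.7,37],86.2)
E
```

```text
t: 24.3
tcp_pos: [448.8, 144.1, 37.4]
ee_rot: [0.003, 0.033, 0.999, -0.014]
force: [0.1, 0.7, -0.1]
finger_gap: -0.001
t: 24.8
tcp_pos: [506.2, 140.3, 38.0]
ee_rot: [0.003, 0.033, 0.999, -0.014]
force: [-0.8, -0.9, -0.2]
finger_gap: 0.002
t: 25.3
tcp_pos: [524.3, 139.0, 38.0]
ee_rot: [0.001, 0.033, 0.999, -0.014]
force: [-6.0, -0.2, 4.6]
finger_gap: -0.005
t: 25.6
tcp_pos: [528.5, 138.8, 37.9]
ee_rot: [-0.0, 0.033, 0.999, -0.014]
force: [-3.8, 0.5, 2.8]
finger_gap: -0.001
shift cm [-0.38  0.12  0.09] turn 0.0 | tool y at 86.2 tcp [528.5 138.8  37.9] F [-3.8  0.5  2.8] gap -0.0 t 25.6
```

```bash
for i in 1 2 3; do python3 -m crank '[[[-0.3,0,0],0],[[-0.5,0,0],0],[[-0.5,0,0],0]]'|grep -E 'pos|force'; done
```

```text
tcp_pos: [532.7, 138.5, 37.7]
force: [-5.4, 0.1, 3.3]
tcp_pos: [532.6, 138.4, 37.4]
force: [-17.9, 2.6, 13.9]
tcp_pos: [532.5, 138.4, 37.1]
force: [-20.7, 2.1, 15.3]
```

```bash
python3 -m crank '[[[3,0,0],0],[[6,0,-4],0],[[8,-3,-9],0],[[8,-8,-13],0],[[8,-13,-13],0]]' 0.8 | tail -4 && python3 -m crank '[[[0,-5,0],0],[[0,-10,0],0],[[0,-15,0],-8],[[0,-18,0],-16],[[0,-20,0],-24.3]]' | tail -4
python3 - <<'E'
from h import *
for n in("top","side"):
    manip.snapshot(n); print(n,[(np.round(at(n,r['position'],0)[:2]),round(r['conf'],2)) for r in manip.spot_point("pack1",n)],[(np.round(at(n,r['position'],0)[:2]),round(r['conf'],2)) for r in manip.spot_point("pack1_nose",n)])
go([501.6,-252.3,160],110.5)
a=manip.snapshot("top")[:,:,::-1]
cv2.imwrite("pics/t4.png",cv2.resize(a[110:250,100:380],None,fx=2.8,fy=2.8,interpolation=cv2.INTER_CUBIC))
E
```

```text
tcp_pos: [451.2, 37.1, 171.4]
ee_rot: [-0.008, 0.031, 0.999, -0.015]
force: [0.1, -0.8, -0.3]
finger_gap: 0.845
tcp_pos: [439.2, -165.8, 178.0]
ee_rot: [-0.01, -0.18, 0.983, -0.014]
force: [0.1, -0.2, 0.8]
finger_gap: 0.899
top [(array([596., 137.]), 0.98), (array([507., -78.]), 0.93), (array([ 504., -433.]), 0.68), (array([595., 215.]), 0.59)] []
side [(array([503., -73.]), 0.78), (array([ 518., -243.]), 0.7), (array([607., 191.]), 0.7), (array([609.,  98.]), 0.63), (array([ 508., -430.]), 0.53)] [(array([ 561., -221.]), 0.68), (array([591., 219.]), 0.22)]
shift cm [ -2.75 -10.65   1.91] turn -0.0 | tool y at 110.5 tcp [ 438.9 -161.6  177.5] F [ 0.1  0.4 -0.1] gap 0.9 t 27.8
```

View pics/t4.png

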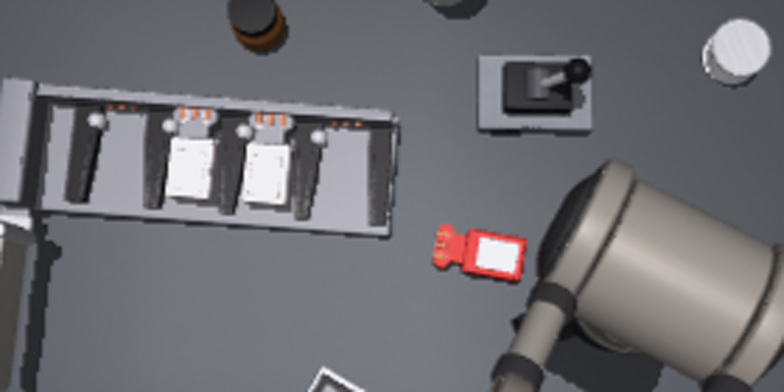

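Lanes 2 and 3 are filled (crop 190,160 and 268,165). Pack C is unmoved at (518,-245).

```bash
python3 -m crank '[[[-1.3,-5,0.5],-1.5],[[-2.7,-10.6,2],-1.5],[[-2.7,-10.6,6],-1.5],[[-2.7,-10.6,10],-1.5],[[-2.7,-10.6,10],-1.5]]' | tail -4
python3 - <<'E'
from h import *
n="side";manip.snapshot(n); print(n,[(np.round(at(n,r['position'],0)[:2]),round(r['conf'],2)) for r in manip.spot_point("pack1",n)])
go([501.6,-252,9.5],112)
E
```

```text
tcp_pos: [496.9, -251.5, 74.1]
ee_rot: [-0.015, -0.191, 0.981, -0.009]
force: [0.3, 0.6, -0.9]
finger_gap: 0.896
side [(array([503., -86.]), 0.96), (array([598., 195.]), 0.91), (array([599., 107.]), 0.78), (array([ 506., -440.]), 0.64), (array([ 523., -260.]), 0.55)]
shift cm [-0.39  0.2   7.  ] turn 0.1 | tool y at 112.1 tcp [ 500.  -253.2   79.6] F [ 0.2 -0.3  0.5] gap 0.9 t 28.4
```

```bash
python3 -m crank '[[[-0.2,0.1,3],0],[[-0.4,0.2,5],0],[[-0.4,0.2,7],0],[[-0.4,0.2,7],0]]' 0.8 | tail -4&& python3 -m crank '[[[0,0,0],0],[[0,0,0],0],[[0,0,0],0],[[0,0,0],0],[[0,0,0],0]]' -1 50 | tail -4&& python3 -m crank '[[[0,0,-4],0],[[0,0,-8],0],[[0,0,-12],0],[[0,0,-12],0]]' | tail -4&&  python3 - <<'E'
from h import *
# bay4 - 64u
go([518.9,64.4,135],86.2)
E
```

```text
tcp_pos: [502.0, -251.3, 10.1]
ee_rot: [-0.012, -0.192, 0.981, -0.013]
force: [0.4, 0.2, -1.0]
finger_gap: 0.9
tcp_pos: [503.6, -252.1, 12.8]
ee_rot: [-0.01, -0.192, 0.981, -0.014]
force: [-0.7, 0.0, 8.5]
finger_gap: 0.504
tcp_pos: [508.3, -249.9, 139.7]
ee_rot: [-0.005, -0.192, 0.981, -0.019]
force: [0.3, -0.8, -1.6]
finger_gap: 0.501
shift cm [-12.82  28.71  -0.74] turn 25.9 | tool y at 112.1 tcp [ 508.3 -249.9  139.7] F [ 0.3 -0.8 -1.6] gap 0.5 t 29.8
```

```bash
python3 -m crank '[[[-1.8,4,0],0],[[-3.6,8,0],0],[[-5.4,12,0],0],[[-7.2,16,0],0],[[-8.9,20,0],0]]' | tail -4 && python3 -m crank '[[[-1.5,4,0],8],[[-3.8,8,0],16],[[-3.9,8.7,0],24],[[-3.9,8.7,0],25.9],[[-3.9,8.7,0],25.9]]' | tail -4 &&  python3 -m crank '[[[0,0,1.5],0],[[0,0,4],0],[[0,0,4.5],0],[[0,0,4.5],0]]' | tail -4
python3 - <<'E'
from h import *
n="side";manip.snapshot(n); print(n,[(np.round(at(n,r['position'],70)[:2]),round(r['conf'],2)) for r in manip.spot_point("pack1",n)])
go([518.9,64.4,43],86.2)
E
```

```text
tcp_pos: [515.0, -29.5, 131.4]
ee_rot: [-0.005, -0.192, 0.981, -0.019]
force: [0.5, -1.2, -2.3]
finger_gap: 0.504
tcp_pos: [518.0, 66.4, 127.7]
ee_rot: [-0.001, 0.033, 0.999, -0.019]
force: [0.1, -0.2, -1.7]
finger_gap: 0.507
tcp_pos: [517.2, 64.2, 82.2]
ee_rot: [-0.002, 0.033, 0.999, -0.019]
force: [1.2, -0.3, -0.8]
finger_gap: 0.505
side [(array([483.,   8.]), 0.98), (array([577., 160.]), 0.86), (array([574., 254.]), 0.78), (array([541.,  61.]), 0.59), (array([ 489., -298.]), 0.52), (array([ 696., -206.]), 0.33)]
shift cm [-0.05  0.16  4.05] turn 0.1 | tool y at 86.3 tcp [518.4  64.4  83.5] F [ 0.4 -0.1 -1.7] gap 0.51 t 31.2
```

```bash
python3 -m crank '[[[0,0.1,1.5],0],[[0,0.2,3],0],[[0,0.2,4.1],0],[[0,0.2,4.5],0],[[0,0.2,4.5],0]]' | tail -4
python3 - <<'E'
from h import *
go([518.9,64.4,37],86.2)
snap("side","s9.png",(180,160,350,290),3.5)
E
```

```text
tcp_pos: [518.6, 64.6, 38.6]
ee_rot: [-0.0, 0.033, 0.999, -0.019]
force: [0.1, -0.1, -1.2]
finger_gap: 0.505
shift cm [-0.03 -0.01  0.16] turn 0.1 | tool y at 86.3 tcp [518.6  64.6  38.6] F [ 0.1 -0.1 -1.2] gap 0.51 t 31.8
```

View pics/s9.png

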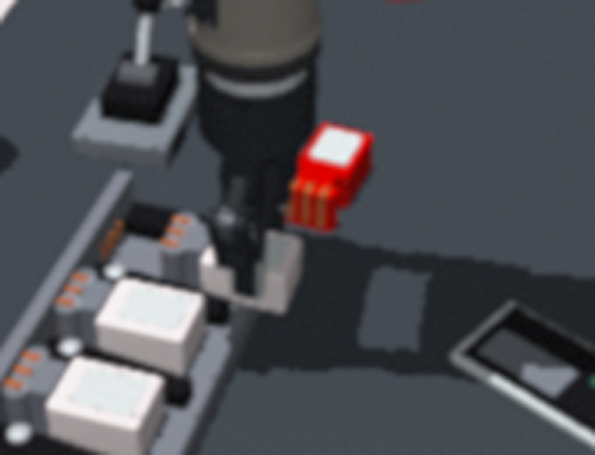

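Pack C is in the mouth of lane 4. Next: lower it, release and push.

```bash
python3 -m crank '[[[0,0,0.2],0],[[0,0,0.3],0],[[0,0,0.3],0]]' | tail -3 && python3 -m crank '[[[0,0,0],0],[[0,0,0],0],[[0,0,-2],0],[[0,0,-5],0],[[3,0,-5],0]]' 0.4 | tail -3&& python3 -m crank '[[[4,0,0],0],[[6,0,0],0],[[6,0,0],0],[[6,0,0],0]]' -1 | tail -3 &&  python3 - <<'E'
from h import *
for n in("top","side"):
    manip.snapshot(n); print(n,[(np.round(at(n,r['position'],25)[:2]),round(r['conf'],2)) for r in manip.spot_point("pack1",n)])
go([445,69.2,38],86.2)
E
```

```text
ee_rot: [0.001, 0.033, 0.999, -0.019]
force: [-3.4, 0.6, 11.3]
finger_gap: 0.503
ee_rot: [0.007, 0.033, 0.999, -0.019]
force: [0.3, 0.1, -0.9]
finger_gap: 0.7
ee_rot: [0.008, 0.033, 0.999, -0.019]
force: [-0.1, -0.4, -0.7]
finger_gap: 0.018
top [(array([595., 137.]), 0.77), (array([536.,  61.]), 0.69), (array([584., 207.]), 0.63), (array([495., -67.]), 0.62), (array([505., 412.]), 0.49)]
side [(array([540.,  67.]), 0.96), (array([493., -51.]), 0.73), (array([592., 207.]), 0.7), (array([595., 123.]), 0.63), (array([639., 207.]), 0.37)]
shift cm [-0.83 -0.02  5.26] turn 0.0 | tool y at 86.2 tcp [436.1  72.   90.4] F [-0.5  0.3  0.3] gap 0.0 t 33.2
```

```bash
python3 -m crank '[[[-0.2,0,2],0],[[-0.5,0,4],0],[[-0.8,0,5.2],0],[[-0.8,0,5.2],0]]' | grep -E 'pos|force' && python3 -m crank '[[[-2,0,0],0],[[-4,0,0],0],[[-5,0,0],0],[[-5.7,0,0],0],[[-5.7,0,0],0]]' | grep -E 'pos|force'&& python3 -m crank '[[[-0.6,0,0],0],[[-1,0,0],0],[[-1.4,0,0],0],[[-1.7,0,0],0],[[-2,0,0],0]]' | grep -E 'pos|force'; for i in 1 2 3; do python3 -m crank '[[[-0.3,0,0],0],[[-0.5,0,0],0],[[-0.5,0,0],0]]'|grep -E 'pos|force'; done
```

```text
tcp_pos: [444.5, 69.3, 37.1]
force: [0.3, -0.3, 0.1]
tcp_pos: [501.9, 65.5, 38.1]
force: [0.1, 0.2, -0.6]
tcp_pos: [520.0, 64.3, 38.2]
force: [-6.3, 0.2, 3.5]
tcp_pos: [524.3, 64.0, 38.0]
force: [-3.5, 0.8, 2.2]
tcp_pos: [528.0, 63.7, 37.9]
force: [-5.9, 1.0, 4.6]
tcp_pos: [528.0, 63.6, 37.3]
force: [-17.7, 0.5, 11.6]
```

Pack C is home (17.7 N against the wall). Now the lever.

```bash
python3 -m crank '[[[3,0,0],0],[[6,0,-4],0],[[8,-3,-9],0],[[8,-8,-13],0],[[8,-13,-16],0]]' | grep -E 'pos|force' && python3 -m crank '[[[-1,-5,0],0],[[-3,-10,0],0],[[-6,-14,0],0],[[-9,-18,0],0],[[-9,-18,0],0]]'| grep -E 'pos|force'
python3 - <<'E'
from h import *
p={}
for n in("top","side"):
    manip.snapshot(n); r=manip.spot_point("power_tip",n);print(n,[(np.round(x['position'],1),np.round(at(n,x['position'],101)),round(x['conf'],2)) for x in r])
    print([(np.round(at(n,r['position'],25)[:2]),round(r['conf'],2)) for r in manip.spot_point("pack1",n)])
go([668,-235,200],86.2)
E
```

```text
tcp_pos: [443.9, -29.0, 186.0]
force: [2.0, -1.1, 0.3]
tcp_pos: [525.0, -219.6, 192.9]
force: [0.9, 0.1, -0.1]
top [(array([309.6, 135.9]), array([ 667., -177.,  101.]), 0.45)]
[(array([602., 134.]), 0.84), (array([583.,  48.]), 0.74), (array([592., 213.]), 0.68), (array([489., -77.]), 0.63), (array([ 497., -420.]), 0.45)]
side [(array([219.2, 161.1]), array([ 674., -157.,  101.]), 0.44), (array([205.4, 281.4]), array([561., 276., 101.]), 0.37)]
[(array([572.,  64.]), 0.98), (array([ 499., -373.]), 0.89), (array([598., 117.]), 0.79), (array([492., -43.]), 0.7), (array([634., 128.]), 0.32)]
shift cm [-14.72  -1.32  -0.68] turn 0.2 | tool y at 86.4 tcp [ 521.9 -212.9  193.1] F [ 0.1 -0.1  0.5] gap 0.0 t 36.8
```

```bash
python3 -m crank '[[[-5,-1,0],0],[[-10,-1.6,0],0],[[-14.7,-1.6,0],0],[[-14.7,-1.6,0],0]]' | grep -E 'pos|force' && python3 -m crank '[[[0,0,3],0],[[0,0,6],0],[[0,0,9],0],[[0,0,10],0],[[0,0,10],0]]'| grep -E 'pos|force'
python3 - <<'E'
from h import *
go([668,-195,92],86.2)
E
```

```text
tcp_pos: [671.8, -236.6, 190.2]
force: [-1.5, 0.3, -0.3]
tcp_pos: [670.2, -239.3, 89.3]
force: [0.2, -0.5, 0.4]
shift cm [ 0.48  4.4  -0.43] turn 0.5 | tool y at 86.7 tcp [ 670.2 -239.3   89.3] F [ 0.2 -0.5  0.4] gap -0.0 t 37.7
```

```bash
python3 -m crank '[[[0.2,3,-0.2],0],[[0.4,5,-0.3],0],[[0.5,6.5,-0.3],0],[[0.6,8,-0.3],0],[[0.6,9.3,-0.3],0]]' | grep -E 'pos|force' && python3 -m crank '[[[0,0.7,0],0],[[0,1.2,0],0],[[0,1.2,0],0]]'| grep -E 'pos|force' && python3 -m crank '[[[0,0.7,0],0],[[0,1.2,0],0],[[0,1.2,0],0]]'| grep -E 'pos|force'
```

```text
tcp_pos: [669.8, -144.8, 89.7]
force: [-0.8, -1.0, 0.4]
tcp_pos: [670.4, -132.5, 88.9]
force: [0.3, -0.4, -0.6]
tcp_pos: [670.7, -130.7, 89.0]
force: [-2.8, -32.6, -0.2]
```

```bash
python3 -m crank '[[[0,-2,0],0],[[0,-5,0],0],[[0,-9,-3],0],[[0,-10,-7],0],[[0,-10,-11],0]]' | grep -E 'pos|force' && python3 -m crank '[[[5,-3,0],0],[[10,-6,0],0],[[15,-9,0],0],[[20,-12,0],0],[[22,-15,0],0]]'| grep -E 'pos|force'
python3 - <<'E'
from h import *
a=manip.snapshot("top")[:,:,::-1][120:260,90:330]; b=manip.snapshot("side")[:,:,::-1][120:372,130:350]
a=cv2.resize(a,None,fx=2,fy=2,interpolation=3);b=cv2.resize(b,None,fx=1.4,fy=1.4,interpolation=3)
c=np.zeros((360,800,3),np.uint8);c[:280,:480]=a;c[:b.shape[0],485:485+b.shape[1]]=b;cv2.imwrite("pics/end.png",c)
E
```

```text
tcp_pos: [664.6, -227.6, 204.6]
force: [0.9, -0.1, -0.2]
tcp_pos: [448.4, -350.2, 213.0]
force: [0.3, -1.4, 0.6]
```

View pics/end.png

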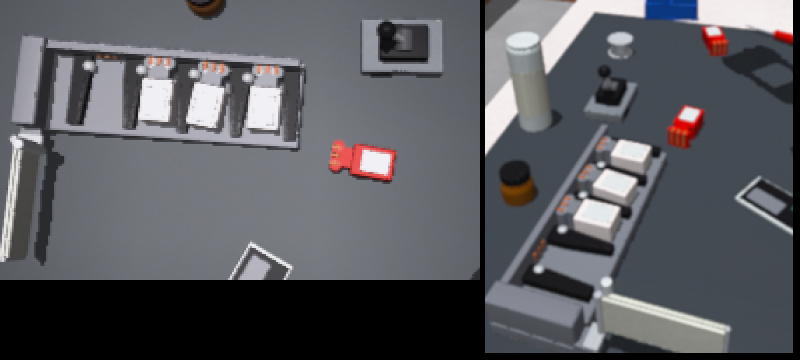

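The last picture shows the lane-3 pack askew and pulled back (205,95), so it has been knocked. I'll measure it numerically, switch the lever off, re-seat the pack, then throw the lever on again.

```bash
cat >> h.py <<'E'
def packs():
    a=manip.snapshot("top").astype(int);m=((a.min(2)>175)).astype(np.uint8)
    m[:, :120]=0;m[:,245:]=0;m[:130]=0;m[200:]=0
    for c in cv2.findContours(m,cv2.RETR_EXTERNAL,cv2.CHAIN_APPROX_NONE)[0]:
        if cv2.contourArea(c)<80: continue
        (u,v),wh,an=cv2.minAreaRect(c);B=cv2.boxPoints(((u,v),wh,an))
        W=np.array([at("top",p,59)[:2] for p in B]);e=[W[1]-W[0],W[2]-W[1]];l=max(e,key=np.linalg.norm);l=l*np.sign(l[0])
        print("pack top patch",np.round(at("top",(u,v),59)[:2],1),"size",[round(np.linalg.norm(k)) for k in e],"yaw deg",round(np.degrees(np.arctan2(l[1],l[0])),1))
E
python3 - <<'E'
from h import *
packs()
for n in("top","side"):
    manip.snapshot(n);r=manip.spot_point("power_tip",n);print(n,[(np.round(at(n,x['position'],101)),round(x['conf'],2)) for x in r])
s=manip.sense();print(s['t'])
go([668,-50,213],86.2)
E
```

```text
pack top patch [578.9 212. ] size [61, 42] yaw deg -3.1
pack top patch [572.7  72.5] size [107, 118] yaw deg 86.0
pack top patch [584.4 140.2] size [86, 42] yaw deg -10.8
top [(array([ 657., -113.,  101.]), 0.6)]
side [(array([ 671., -100.,  101.]), 0.51)]
40.15
shift cm [-19.72  31.22  -1.74] turn 0.2 | tool y at 86.4 tcp [ 451.4 -349.6  212.5] F [0.3 0.  0.5] gap 0.0 t 40.1
```

```bash
sed -i 's/m=((a.min(2)>175)).astype(np.uint8)/m=cv2.morphologyEx((a.min(2)>T).astype(np.uint8),cv2.MORPH_OPEN,np.ones((5,5)))/; s/def packs():/def packs(T=205):/' h.py
python3 - <<'E'
from h import *
for T in(190,205,220): print(T);packs(T)
E
```

```text
190
pack top patch [566.9  61.1] size [42, 56] yaw deg 1.2
pack top patch [571.  142.6] size [58, 42] yaw deg -9.1
pack top patch [578.8 211.4] size [42, 56] yaw deg 2.3
205
pack top patch [568.3  62.5] size [39, 53] yaw deg 1.2
pack top patch [571.1 143.1] size [57, 41] yaw deg -9.1
pack top patch [577.4 211.4] size [42, 54] yaw deg 2.3
220
pack top patch [568.3  62.5] size [39, 53] yaw deg 1.2
pack top patch [570.8 143.2] size [56, 41] yaw deg -9.1
pack top patch [577.4 211.4] size [42, 54] yaw deg 2.3
```

```bash
python3 -m crank '[[[-4,4,0],0],[[-8,8,0],0],[[-11,12.5,0],0],[[-14,17,0],0],[[-16,21,0],0]]' | grep -E 'pos|force' && python3 -m crank '[[[-1,4,0],0],[[-2.5,8,0],0],[[-2.9,9.5,0],0],[[-2.9,9.5,0],0]]'| grep -E 'pos|force'
python3 - <<'E'
from h import *
go([663,-58,92],86.2)
E
```

```text
tcp_pos: [616.6, -161.9, 201.2]
force: [0.9, 0.1, -0.6]
tcp_pos: [651.9, -65.8, 195.5]
force: [0.3, 0.6, 0.1]
shift cm [-1.13  1.36 10.29] turn 0.6 | tool y at 86.8 tcp [651.9 -65.8 195.5] F [0.3 0.6 0.1] gap -0.0 t 41.2
```

```bash
python3 -m crank '[[[-1,1.3,3],0],[[-1,1.3,6],0],[[-1,1.3,9],0],[[-1,1.3,10.3],0],[[-1,1.3,10.3],0]]' | grep -E 'pos|force' && python3 -m crank '[[[-0.2,-2,0],0],[[-0.3,-4,0],0],[[-0.4,-5.5,0],0],[[-0.4,-7,0],0],[[-0.4,-8.2,0],0]]'| grep -E 'pos|force' &&  python3 -m crank '[[[0,-0.7,0],0],[[0,-1,0],0],[[0,-1,0],0]]'| grep -E 'pos|force'
```

```text
tcp_pos: [660.3, -59.7, 90.0]
force: [0.2, -0.2, 0.2]
tcp_pos: [659.5, -143.4, 94.5]
force: [0.1, 2.0, 0.5]
tcp_pos: [659.1, -145.8, 94.4]
force: [2.1, 26.8, 2.9]
```

```bash
python3 -m crank '[[[0,3,0],0],[[0,5,-3],0],[[2,5,-7],0],[[6,7,-10],0],[[10,9,-10],0]]' | grep -E 'pos|force' && python3 -m crank '[[[4,3,0],0],[[8,6,0],0],[[10,9,0],0],[[10,14,0],0],[[10,18,0],0]]' | grep -E 'pos|force'
python3 - <<'E'
from h import *
packs()
go([445,140.4,90],86.2)
E
```

```text
tcp_pos: [567.3, -47.3, 196.0]
force: [0.6, 0.6, 0.8]
tcp_pos: [477.6, 139.3, 189.8]
force: [0.6, 0.5, 0.9]
pack top patch [568.3  62.5] size [39, 53] yaw deg 1.2
pack top patch [571.4 138.9] size [36, 56] yaw deg 1.8
shift cm [ 3.23 -0.2   9.97] turn 0.6 | tool y at 86.8 tcp [477.7 144.3 189.5] F [-1.8  3.9 -0.2] gap -0.0 t 43.5
```

```bash
python3 -m crank '[[[2,-0.2,3],0],[[3.2,-0.2,6],0],[[3.2,-0.2,10],0],[[3.2,-0.2,13],0],[[3.2,-0.2,15.2],0]]' | grep -E 'pos|force'; python3 -m crank '[[[-2,0,0],0],[[-4,0,0],0],[[-5.5,0,0],0],[[-7,0,0],0],[[-7.3,0,0],0]]' | grep -E 'pos|force'
python3 - <<'E'
from h import *
go([532.5,136,38],86.2)
E
```

```text
tcp_pos: [444.6, 137.8, 36.1]
force: [0.5, 0.3, 1.3]
tcp_pos: [519.3, 133.1, 36.1]
force: [0.1, 0.7, -0.6]
shift cm [-1.3   0.35 -0.21] turn 0.6 | tool y at 86.8 tcp [519.3 133.1  36.1] F [ 0.1  0.7 -0.6] gap 0.0 t 44.5
```

```bash
python3 -m crank '[[[-0.4,0.1,0],0],[[-0.7,0.2,0],0],[[-0.9,0.2,0],0],[[-0.9,0.2,0],0]]' | grep -E 'pos|force'; for i in 1 2 3; do python3 -m crank '[[[-0.3,0,0],0],[[-0.5,0,0],0],[[-0.5,0,0],0]]'|grep -E 'pos|force'; done
```

```text
tcp_pos: [528.1, 134.6, 35.9]
force: [0.3, 0.4, 0.4]
tcp_pos: [529.1, 134.4, 35.6]
force: [-12.9, 0.1, 7.7]
tcp_pos: [529.1, 134.2, 35.2]
force: [-15.6, 1.4, 11.5]
tcp_pos: [528.9, 134.1, 34.8]
force: [-16.9, 0.8, 12.5]
```

```bash
python3 -m crank '[[[2,0,0],0],[[4,0,-4],0],[[7,0,-8],0],[[9,-4,-12],0],[[10,-9,-13],0]]' | grep -E 'pos|force';python3 -m crank '[[[0,-5,0],0],[[0,-10,0],0],[[0,-15,0],0],[[0,-20,0],-0.6],[[0,-20,0],-0.6]]' 0 40| grep -E 'pos|force'
python3 - <<'E'
from h import *
for T in(190,210): print(T);packs(T)
import numpy as np
a=manip.snapshot("top"); np.save("now.npy",a)
# dark-side profile: print rectangle from approx polygon of lane 3 patch
m=cv2.morphologyEx((a.min(2)>205).astype(np.uint8),cv2.MORPH_OPEN,np.ones((3,3)))
for r in range(146,184,2): print(r,''.join('#' if a[r,c].min()>205 else ('+' if a[r,c].min()>150 else '.') for c in range(135,245)))
E
```

```text
tcp_pos: [431.7, 65.5, 171.2]
force: [0.6, -0.5, 0.2]
tcp_pos: [421.6, -139.5, 180.0]
force: [-0.2, -0.4, -0.4]
190
pack top patch [566.9  61.1] size [42, 56] yaw deg 1.2
pack top patch [572.1 142.4] size [58, 42] yaw deg -9.1
pack top patch [578.8 211.4] size [42, 56] yaw deg 2.3
210
pack top patch [568.3  62.5] size [39, 53] yaw deg 1.2
pack top patch [572.8 143.1] size [57, 40] yaw deg -11.8
pack top patch [577.4 211.4] size [42, 54] yaw deg 2.3
146 ....................++++++++++++++++++++++++++++++++++++++++..................................................
148 ..............................................+++++++++++++++++++++++++++++++++++++++++.......................
150 ....++.....................++..+#+..+#..++.............................+++++++++++++++++++++++++++++++++......
152 ++..+++++++++++++..........++++#+..+++..++............++...++..++................................+++++++..+...
154 +....++++++++++++......+##++..++++++++++..............+++.+++..+#+.++............+++.+++..+#..++..............
156 .....+++++++++++........+++..++++++++++...........+##++.+++++++++..+
[... 837 characters left out ...]
..........
172 ++++++++++++++++.........##############+..........###############+.............+###############...............
174 ++++++++++++++++.........###############.........+###############...+..........###############+...............
176 ++++++++++++++++........+###############.........###############+...+..........###############+...............
178 ++++++++++++++++........###############+........+###############...++..........###############................
180 ++++++++++++++++........+.........++###.........################...++........++###############................
182 ++++++++++++++++........++++...........................++#####+....+++.......+##########++#+##................
```

```bash
python3 -m crank '[[[-4,4,0],0],[[-8,9,0],0],[[-11,14,0],0],[[-13,19,0],0],[[-13,23,0],0]]' 0.6 40| grep -E 'pos|gap'
python3 - <<'E'
from h import *
go([560,137.9,120],86.2)
E
```

```text
tcp_pos: [556.7, 74.3, 167.0]
finger_gap: 0.794
shift cm [-0.2   6.55  4.44] turn 1.6 | tool y at 87.8 tcp [556.7  74.3 167. ] F [-0.5 -1.   0.8] gap 0.79 t 47.5
```

```bash
python3 -m crank '[[[0,3,0],1.6],[[-0.2,6.5,1],1.6],[[-0.2,6.5,4.4],1.6],[[-0.2,6.5,4.4],1.6],[[-0.2,6.5,4.4],1.6]]' | grep -E 'pos|gap'
python3 - <<'E'
from h import *
go([560,137.9,44],86.2)
E
```

```text
tcp_pos: [559.1, 138.6, 120.4]
finger_gap: 0.801
shift cm [-0.3   0.25  7.63] turn 0.1 | tool y at 86.3 tcp [559.1 138.6 120.4] F [ 0.4  0.6 -0.2] gap 0.8 t 48.0
```

```bash
python3 -m crank '[[[-0.3,0.2,2],0],[[-0.3,0.2,4],0],[[-0.3,0.2,5.5],0],[[-0.3,0.2,7],0],[[-0.3,0.2,7.6],0]]' | grep -E 'pos|force'; python3 -m crank '[[[0,0,0],0],[[0,0,0],0],[[0,0,0],0],[[0,0,0],0],[[0,0,0],0]]' -1 40;  python3 - <<'E'
from h import *
go([560,137.9,44],86.2)
E
```

```text
tcp_pos: [560.2, 137.0, 44.8]
force: [-0.8, -0.2, -0.3]
t: 49.0
tcp_pos: [560.9, 137.2, 46.5]
ee_rot: [-0.013, 0.033, 0.999, -0.02]
force: [-4.6, 0.5, 6.1]
finger_gap: 0.503
shift cm [0.09 0.07 0.25] turn 0.0 | tool y at 86.2 tcp [560.9 137.2  46.5] F [-4.6  0.5  6.1] gap 0.5 t 49.0
```

```bash
for i in 1 2 3; do python3 -m crank '[[[-0.2,0,0],0],[[-0.4,0,0],0],[[-0.4,0,0],0]]'| grep -E 'pos|force'; done
```

```text
tcp_pos: [561.0, 137.1, 46.5]
force: [-13.8, 1.3, 8.1]
tcp_pos: [561.0, 137.0, 46.4]
force: [-13.8, 0.4, 8.2]
tcp_pos: [561.1, 136.6, 46.5]
force: [-13.4, -0.4, 7.6]
```

```bash
python3 -m crank '[[[0,0,0],0],[[0,0,0],0],[[0,0,0],0],[[0,0,-3],0],[[0,0,-6],0]]' 0.4| grep -E 'pos|gap'; python3 -m crank '[[[4,0,-3],0],[[8,0,-5],0],[[11,0,-5],0],[[11,0,-5],0]]' -1 | grep -E 'pos|gap'
python3 - <<'E'
from h import *
go([450,145.1,38],86.2)
E
```

```text
tcp_pos: [564.2, 138.9, 106.4]
finger_gap: 0.7
tcp_pos: [454.8, 148.7, 163.3]
finger_gap: 0.018
shift cm [-0.2   0.17 12.54] turn 0.2 | tool y at 86.4 tcp [454.8 148.7 163.3] F [ 0.3 -0.1 -0.6] gap 0.02 t 50.8
```

```bash
python3 -m crank '[[[0.4,0.1,4],0],[[0.4,0.1,8],0],[[0.3,0.1,11],0],[[0.2,0.1,12.5],0],[[0.2,0.1,12.5],0]]' | grep -E 'pos|force'; python3 -m crank '[[[-2,0,0],0],[[-4,0,0],0],[[-5.5,0,0],0],[[-6.6,0,0],0],[[-6.6,0,0],0]]' | grep -E 'pos|force'; for i in 1 2 3 4; do python3 -m crank '[[[-0.3,0,0],0],[[-0.5,0,0],0],[[-0.5,0,0],0]]'|grep -E 'pos|force'; done
```

```text
tcp_pos: [445.6, 144.3, 36.5]
force: [1.1, -0.4, 0.2]
tcp_pos: [513.4, 139.8, 33.5]
force: [-0.6, -0.1, 0.0]
tcp_pos: [518.4, 139.5, 33.4]
force: [-0.3, -0.6, 0.7]
tcp_pos: [523.6, 139.2, 33.2]
force: [0.6, 0.4, 0.2]
tcp_pos: [528.9, 138.8, 32.9]
force: [0.2, 1.3, 0.6]
tcp_pos: [531.4, 138.5, 32.5]
force: [-7.6, 1.2, 6.3]
```

```bash
for i in 1 2 3; do python3 -m crank '[[[-0.4,0,-0.1],0],[[-0.8,0,-0.1],0],[[-0.8,0,-0.1],0]]'|grep -E 'pos|force|rot'; done;  python3 -m crank '[[[2,0,0],0],[[4,0,-4],0],[[7,0,-8],0],[[9,-4,-12],0],[[10,-9,-13],0]]' | grep -E 'pos|force';python3 -m crank '[[[0,-5,0],0],[[0,-10,0],0],[[0,-15,0],0],[[0,-20,0],0],[[0,-20,0],0]]' | grep -E 'pos|force'
python3 - <<'E'
from h import *
for T in(190,210): print(T);packs(T)
a=manip.snapshot("top")
for r in range(148,186,2): print(r,''.join('#' if a[r,c].min()>205 else ('+' if a[r,c].min()>150 else '.') for c in range(150,240)))
E
```

```text
tcp_pos: [531.2, 138.4, 32.6]
ee_rot: [-0.039, 0.033, 0.998, -0.023]
force: [-26.5, 2.3, 19.0]
tcp_pos: [530.8, 138.4, 32.8]
ee_rot: [-0.049, 0.033, 0.998, -0.023]
force: [-26.8, 1.7, 20.5]
tcp_pos: [530.3, 138.4, 33.0]
ee_rot: [-0.058, 0.032, 0.997, -0.024]
force: [-27.5, 2.1, 20.1]
tcp_pos: [444.1, 71.5, 177.6]
force: [1.0, -1.1, 0.0]
tcp_pos: [432.5, -133.4, 188.4]
force: [0.3, 1.4, -0.4]
190
pack top patch [566.9  61.1] size [42, 56] yaw deg 1.2
pack top patch [572.9 136.2] size [42, 53] yaw deg 1.7
pack top patch [578.8 211.4] size [42, 56] yaw deg 2.3
210
pack top patch [568.3  62.5] size [39, 53] yaw deg 1.2
pack top patch [572.8 137.6] size [39, 53] yaw deg 1.7
pack top patch [577.4 211.4] size [42, 54] yaw deg 2.3
148 ...............................+++++++++++++++++++++++++++++++++++++++++..................
150 ............++..+#+..+#..++.............................+++++++++++++++++++++++++++++++++.
152 ++..........++++#+..+++..++............++...++..++..++............................+++++++.
154 ++......+##++..++++++++++..............+++++++..++..++............+++.+++..+#.
[... 737 characters left out ...]
.........+###############..........
172 +.........##############+............###############+...........+###############..........
174 +.........###############............###############+...........###############+..........
176 +........+###############............###############............###############+..........
178 +........###############+...........+#+#############............###############...........
180 +........+.........++###...........+#############+##..........++###############...........
182 +........++++......................++........++####+..........+##########++#+##...........
184 +.......++++++++++++++++++++.......++++......................++........++#####+.+.........
```

Lane 3 is square and level with its neighbours. Now the lever on again.

```bash
python3 -m crank '[[[-5,-3,0],0],[[-9,-6,0],0],[[-13,-8,0],0],[[-17,-9,0],0],[[-21,-9.5,0],0]]' | grep -E 'pos|rot'
python3 - <<'E'
from h import *
go([668,-239,92],86.2)
E
```

```text
tcp_pos: [637.1, -235.0, 168.9]
ee_rot: [-0.056, 0.03, 0.998, -0.024]
shift cm [-3.93  0.17  7.31] turn 0.5 | tool y at 86.7 tcp [ 637.1 -235.   168.9] F [ 0.7 -1.1  0.5] gap 0.0 t 55.5
```

```bash
python3 -m crank '[[[-2,0.1,1],0],[[-3.9,0,3],0],[[-3.9,0,5.5],0],[[-3.9,0,7.3],0],[[-3.9,0,7.3],0]]' | grep -E 'pos|rot'
python3 - <<'E'
from h import *
go([668,-145,92],86.2)
E
```

```text
tcp_pos: [666.3, -237.4, 88.3]
ee_rot: [-0.059, 0.029, 0.998, -0.022]
shift cm [ 0.43  9.21 -0.77] turn 0.7 | tool y at 86.9 tcp [ 666.3 -237.4   88.3] F [-0.2 -0.3 -0.3] gap 0.0 t 56.0
```

```bash
python3 -m crank '[[[0.1,3,-0.2],0],[[0.2,5,-0.3],0],[[0.3,6.5,-0.6],0],[[0.4,8,-0.7],0],[[0.4,9.2,-0.7],0]]' | grep -E 'pos|force' && for i in 1 2; do python3 -m crank '[[[0,0.7,0],0],[[0,1.3,0],0],[[0,1.3,0],0]]'| grep -E 'pos|force';done; python3 -m crank '[[[0,-2,0],0],[[0,-5,0],0],[[0,-9,-3],0],[[0,-10,-7],0],[[0,-10,-11],0]]' | grep -E 'pos|force' && python3 -m crank '[[[5,-3,0],0],[[10,-6,0],0],[[15,-9,0],0],[[20,-12,0],0],[[20,-12,0],0]]'| grep -E 'pos|force'
python3 - <<'E'
from h import *
packs()
for n in("top","side"):
    manip.snapshot(n);r=manip.spot_point("power_tip",n);print(n,[(np.round(at(n,x['position'],101)),round(x['conf'],2)) for x in r])
    print("handle",[(np.round(at(n,x['position'],117)),round(x['conf'],2)) for x in manip.spot_point("cover_handle",n)])
E
```

```text
tcp_pos: [668.6, -143.8, 92.4]
force: [0.1, -1.1, 1.7]
tcp_pos: [669.2, -131.6, 91.8]
force: [-1.5, -1.8, 0.3]
tcp_pos: [669.4, -130.0, 92.0]
force: [-2.9, -34.8, 0.5]
tcp_pos: [675.8, -225.8, 208.3]
force: [0.6, 0.3, 0.3]
tcp_pos: [467.7, -332.7, 239.7]
force: [-0.6, 0.3, -0.3]
pack top patch [568.3  62.5] size [39, 53] yaw deg 1.2
pack top patch [572.9 136.2] size [42, 53] yaw deg 1.7
pack top patch [577.4 211.4] size [42, 54] yaw deg 2.3
top [(array([580., 196., 101.]), 0.73), (array([ 669., -106.,  101.]), 0.44)]
handle [(array([502., 380., 117.]), 0.78), (array([ 658., -108.,  117.]), 0.24)]
side [(array([664., -86., 101.]), 0.4)]
handle []
```

```bash
python3 -c "
from h import *
packs();print(manip.sense()['t']);print(manip.sign_off())"
```

```text
pack top patch [568.3  62.5] size [39, 53] yaw deg 1.2
pack top patch [572.9 136.2] size [42, 53] yaw deg 1.7
pack top patch [577.4 211.4] size [42, 54] yaw deg 2.3
58.55
the job is handed in; nothing more can be done
None
```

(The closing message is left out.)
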